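Fetch the canister from the back of the roller lane

TASK

The slim canister is stuck behind the carton and the tin under the guard of the sloped roller lane: take the carton from the front and stand it in the middle of the square rubber mat, stand the tin, which then rolls down, in the middle of the round rubber mat, and stand the canister in the middle of the wooden tray. Then put the other two back in their old order, the carton first and the tin once the carton has rolled home: set each on the rollers at the high end, beyond the guard, and let it roll down, the carton to the stop and the tin up against the carton. Keep all three upright and leave the mallet and the hook puller where they lie.

Things in the scene. Friction and masses are not known exactly. Their poses are not given: they have to be found in the camera images.
- carton: brown cardboard carton, 56 x 56 x 80 mm tall, about 0.2 kg; origin at the centre of its underside, z up through its top. At the start it stands first in the lane, against the stop; when it is lifted out the others roll forward to the stop.
- tin: squat round steel tin, diameter 60 mm, 60 mm tall, about 0.25 kg; origin at the centre of its underside, z up. At the start it stands second in the lane, touching the carton, under the guard.
- canister: slim round aluminium canister, diameter 50 mm, 88 mm tall, about 0.2 kg; origin at the centre of its underside, z up. At the start it stands third in the lane, behind the tin, under the guard.
- lane: fixed aluminium lane of free rollers, 260 mm long, sloping 7 degrees (0.122 rad). Origin on the table under the stop's face, on the centre line; x level along the lane to the high end, y across. The roller plane is 30 mm above the origin at the stop. Stop plate: 30 mm above the rollers. Side cheeks: 64 mm apart inside, 74 outside, 12 mm above the rollers. Things on it lean back with the slope.
- lane_load (a point): middle of the loading place at the lane's high end, on the roller plane, 210 mm up the slope from the stop. Between here and the front place is the wire guard: a bar along the middle 100 mm above the rollers, posts 85 mm wide over all, 70 to 170 mm from the stop; nothing can be lifted out there; all three roll freely beneath it. What is set down here rolls to the stop by itself within about 4 s.
- square_mat: fixed square dark rubber mat, 90 x 90 x 4 mm, on the table; origin at the centre of its underside.
- round_mat: fixed round dark rubber mat, diameter 90 mm, 4 mm thick, on the table; origin at the centre of its underside.
- tray: fixed shallow square wooden tray, 130 x 130 mm outside, rim 12 mm high and 5 mm thick, floor 5 mm thick; origin at the centre of its underside.
- mallet: orange plastic mallet with a black handle lying on the table, to be left alone, 240 mm long, 52 mm high; origin on the table about the middle of its length, x along the handle towards the head.
- puller: steel hook puller for tent pegs lying on the table, to be left alone, 175 mm long, 8 mm thick, x along its length towards the hook; origin on the table near its middle.
Not all that is in view belongs to the job. Leave any blue look-alike of the carton alone. Leave any red look-alike of the canister alone.

How it is judged:
By the outcome, as a careful person would: the job done as asked, in the order asked, and still so for the second after the job is handed in, with the robot touching nothing.
It also fails if it takes over 138 s, if anything falls off the work surface, if the arm or the gripper's body presses on something with over 40 N, if the wrist force passes 120 N, or if a joint passes its speed limit or range.

ROBOT

A 6-joint arm with a two-finger parallel gripper is mounted at the origin on the work surface. World frame = base frame: x ahead of the robot, y to its left, z up, the work surface at z = 0. Lengths are in m, angles in rad, forces in N, time in s.
With the tool pointing down it reaches from about 0.25 to 0.775 m from the base axis. Payload 4 kg.
Tool frame: the origin (TCP) lies between the finger pads; the fingertips stand 17 mm ahead of it and the grasp point (between the pads) lies 2 mm behind it; z points along the fingers, y is the line along which they close (so a half turn about z gives the same grasp; the last joint's range is limited). The gripper opens to 94 mm and grips with 3 to 60 N. Pads are 16 mm wide; open, the fingers measure 119 mm over their backs; the gripper's body (75 mm by 177 mm) begins 78 mm behind the grasp point.
Start: joints at [1.006, 0.087, 1.371, -0, 1.684, -0.103], TCP at [0.245, 0.492, 0.223] pointing down, gripper open.
Joint ranges: [-3.1, 3.1], [-0.76, 2.03], [0.27, 2.55], [-1.08, 4.22], [0.17, 2.65], [-2.57, 2.57]. Speed limits (rad/s): [2.79, 2.79, 3.14, 3.14, 3.14, 3.14].

INTERFACE

Orientations are given as [roll, pitch, yaw] about the fixed x, y, z axes, in that order (R = Rz(yaw) Ry(pitch) Rx(roll)).
In Python, from station import bot gives the robot as it stands.
- The arm moves only by the tool drive_tool, never from a script. Its argument "motion" is a list that holds one entry, the list of rows, each a list of 7 numbers: the turn, a rotation vector about the world's x, y, z scaled (see below), then the shift along the world's x, y, z scaled (see below), then the closure, from -1 (fully open) to 1 (shut). A call has 1 to 5 rows; each row shifts and turns the commanded pose from where the row before left it; what a row does not reach is not made up. The controller multiplies each number of a shift by 5 cm and each number of a turn by pi rad. A row lasts 1/10 s, in which the tool goes at most 50 mm and 8.59 degrees, less where a joint would pass 70% of its speed; a pose out of reach is approached as far as the arm can. A call with a number of a shift or a turn outside -1 to 1 is refused whole. A call with a gripper value outside its range is refused whole. The fingers move at their own pace and stop on an object; "grip_force" is the grip in N (left out, the last holds). Time passes only in rows, so rows that do not move let the fingers close. It gives the time, the measured TCP pose, the force, the opening and the grip force at its end, in the units of the state.
- bot.state(): the state, without advancing time (a new reading comes with each control period).
- bot.get_image(name): name is "scene" or "top"; returns a dict with "img" (480x640x3 uint8, red, green, blue), "depth" (480x640 float32, m along the optical axis (not along the pixel's ray), 0 where there is no reading), "camera_matrix" (3x3 intrinsics, pixels), "R" (3x3) and "t" (3): a world point X has camera coordinates R X + t. Camera axes: x right, y down, z forward; pixel columns grow to the right and rows downward; lengths in m; the calibration is good to about 2 mm. A picture is of the moment at which its call begins.
- bot.hand_in(): hands the job in; it is judged then, once.
The state is a dict: "t": time; "joints": joint angles; "joint_velocities": joint speeds; "effort": joint torques, N m; "ee_pos": TCP position; "eef_rot": TCP orientation; "ft_force": force on the tool from outside, world axes, zero at the start; "moment": the same for the moment, N m; "gripper_width": finger opening in m; "grip_force": force on a finger pad.
Only numpy, scipy, OpenCV 4.12 (cv2) and the standard library are available. Lean on these libraries where they do the work, as an engineer would, in place of code of your own. Each camera call takes 0.05 s, during which the arm holds its last target. There are 200 camera calls.

## Working session

There is one attempt and no reset: what is moved stays moved. The work goes in short steps, Python scripts to look and compute and a tool call to move; the robot and the scene stay as the last step left them, time stands still between calls to the robot, and variables do not carry over. Pictures are saved under pics/ and viewed, at most 14 in all, crops included, and the job is handed in when it is done.

Besides the shell and the picture viewer there is one more tool, called after "Call:" as name(argument=value, ...) on one line, values as JSON. drive_tool: Moves the arm, as the interface text tells. Shifts and turns lie within -1 to 1; 1 stands for 5 cm of shift or pi rad of turn. Its arguments: {"type":"object","properties":{"motion":{"type":"array","items":{"type":"array","items":{"type":"array","items":{"type":"number"}}}},"grip_force":{"type":"number"}},"required":["motion"]}

```bash
ls; mkdir -p pics
python3 - <<'E'
from station import bot
import cv2,numpy as np
for n in ("scene","top"):
    d=bot.get_image(n); cv2.imwrite(f"pics/{n}0.png",d["img"][:,:,::-1]); np.savez(f"{n}0.npz",**d)
    print(n,d["camera_matrix"].tolist(),(-d["R"].T@d["t"]).round(3),d["R"].round(3).tolist())
s=bot.state();print(s)
E
```

```text
pics
scene [[474.37386572224347, 0.0, 326.7569975614575], [0.0, 474.37386572224347, 247.04134582772676], [0.0, 0.0, 1.0]] [ 0.867 -0.271  0.782] [[0.719, 0.695, 0.016], [0.584, -0.591, -0.556], [-0.377, 0.409, -0.831]]
top [[498.6289139302912, 0.0, 319.2084411993336], [0.0, 498.6289139302912, 245.44866632278683], [0.0, 0.0, 1.0]] [0.274 0.11  1.244] [[-0.068, -0.998, 0.003], [-0.974, 0.065, -0.217], [0.216, -0.018, -0.976]]
{'t': 0.1, 'joints': array([ 1.00591414e+00,  8.79107855e-02,  1.37205796e+00,  3.16262949e-05,
        1.68359117e+00, -1.03061777e-01]), 'joint_velocities': array([-0.00039634, -0.00117378, -0.00309497, -0.00043462,  0.00099897,
        0.00035384]), 'effort': array([ 1.80839310e-03, -3.41249371e+01, -3.03303874e+01,  7.18990853e-02,
        3.03859112e-02, -6.21086815e-05]), 'ee_pos': array([0.244807  , 0.49202149, 0.22142786]), 'eef_rot': array([-3.13963906e+00, -2.33656191e-04,  2.67977554e+00]), 'ft_force': array([ 0.04643578,  0.72530653, -0.10359971]), 'moment': array([-0.01582155, -0.00699055, -0.03598758]), 'grip_force': 0.0, 'gripper_width': 0.0941948720846721}
```

View pics/scene0.png

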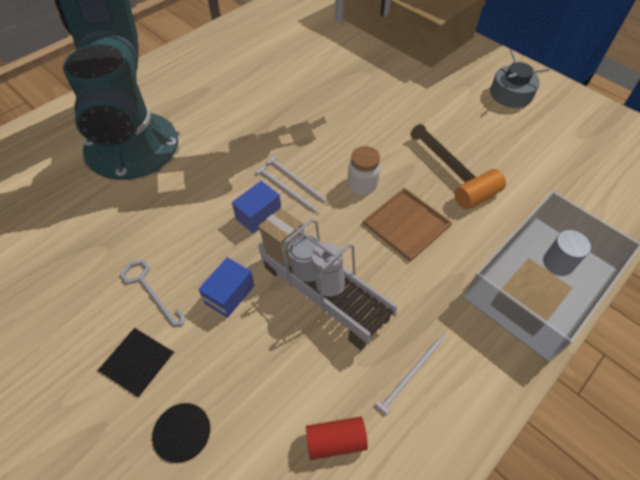

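View pics/top0.png

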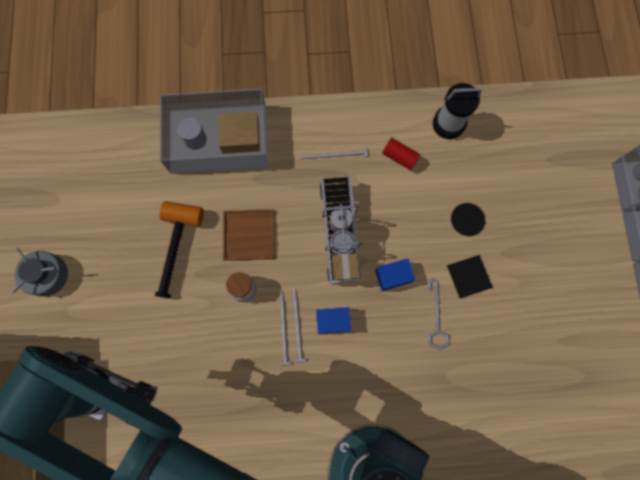

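The scene view shows the lane running from the carton at (285,235) to its high end at (375,320), with the tin and canister under the guard. The square mat is at (137,361), the round mat at (181,432) and the tray at (407,224). In the top view the stop is near (343,280), the high end (336,180), the square mat (470,276), the round mat (467,219) and the tray (249,235). Blue boxes stand close to the carton.

```bash
cat > h.py <<'E'
import cv2,numpy as np
from station import bot
def load(f): 
    d=np.load(f); return {k:d[k] for k in d}
def ray(d,uv,z):
    "pixels -> points on the plane z"
    uv=np.atleast_2d(np.asarray(uv,float)); K=d["camera_matrix"];R=d["R"];t=d["t"]
    r=(R.T@np.linalg.inv(K)@np.c_[uv,np.ones(len(uv))].T).T; c=-R.T@t
    return c+r*((np.asarray(z)-c[2])/r[:,2])[:,None]
def cloud(d):
    K=d["camera_matrix"];v,u=np.mgrid[:480,:640];z=d["depth"]
    P=np.stack([(u-K[0,2])/K[0,0]*z,(v-K[1,2])/K[1,1]*z,z],-1)
    W=(P-d["t"])@d["R"]; W[z==0]=np.nan; return W
def proj(d,X):
    p=(d["R"]@np.atleast_2d(X).T).T+d["t"]; p=(d["camera_matrix"]@p.T).T; return p[:,:2]/p[:,2:]
def blob(mask,seed):
    n,l,s,c=cv2.connectedComponentsWithStats(mask.astype(np.uint8)); i=l[seed[1],seed[0]]
    return l==i,s[i],c[i]
E
python3 - <<'E'
from h import *
for n,seeds in (("scene",dict(sq=(137,361),rd=(181,432),tray=(407,224))),("top",dict(sq=(470,276),rd=(467,219),tray=(249,235)))):
    d=load(n+"0.npz"); im=d["img"].astype(int); hsv=cv2.cvtColor(d["img"],cv2.COLOR_RGB2HSV)
    W=cloud(d)
    for k,s in seeds.items():
        px=im[s[1],s[0]]
        m=np.abs(im-px).max(-1)<(28 if k!="tray" else 30)
        b,st,c=blob(m,s)
        q=ray(d,c,.004 if k!="tray" else .005)[0]
        cs=cv2.findContours(b.astype(np.uint8),cv2.RETR_EXTERNAL,cv2.CHAIN_APPROX_NONE)[0]
        cc=max(cs,key=cv2.contourArea)[:,0].astype(float)
        w=ray(d,cc,np.full(1,.004 if k!="tray" else .005)[0])[:,:2].astype(np.float32)
        print(n,k,px,st[4],q.round(4),"rect",cv2.minAreaRect(w),"depthmed",np.nanmedian(W[b],0).round(3))
    x0,y0,x1,y1=(245,190,405,350) if n=="scene" else (300,165,420,300)
    c=cv2.resize(d["img"][y0:y1,x0:x1],None,fx=4 if n=="scene" else 4.4,fy=4 if n=="scene" else 4.4,interpolation=cv2.INTER_CUBIC)[:600,:800]
    cv2.imwrite(f"pics/{n}_crop.png",c[:,:,::-1])
E
```

```text
scene sq [35 34 36] 2553 [ 0.4461 -0.2829  0.004 ] rect ((0.44492870569229126, -0.2816193103790283), (0.08675666153430939, 0.0865868330001831), 14.27044677734375) depthmed [ 0.446 -0.283  0.004]
scene rd [39 39 39] 2557 [ 0.5937 -0.2985  0.004 ] rect ((0.5925225615501404, -0.2972370386123657), (0.08594298362731934, 0.08478529751300812), 44.307003021240234) depthmed [ 0.594 -0.298  0.004]
scene tray [144 103  72] 4943 [0.59   0.3174 0.005 ] rect ((0.5534262657165527, 0.3585936725139618), (0.33105677366256714, 0.25356635451316833), 88.89247131347656) depthmed [0.594 0.297 0.004]
top sq [24 21 23] 1127 [ 0.4436 -0.2834  0.004 ] rect ((0.4440169632434845, -0.2836684286594391), (0.08505773544311523, 0.08525131642818451), 14.494649887084961) depthmed [ 0.443 -0.283  0.005]
top rd [23 24 25] 817 [ 0.5918 -0.2993  0.004 ] rect ((0.5911092162132263, -0.2994996905326843), (0.08271313458681107, 0.08286639302968979), 86.17539978027344) depthmed [ 0.591 -0.299  0.005]
top tray [105  69  43] 2697 [0.588  0.2618 0.005 ] rect ((0.5890262722969055, 0.26158419251441956), (0.139263316988945, 0.13437135517597198), 88.51557159423828) depthmed [0.587 0.262 0.005]
```

View pics/scene_crop.png

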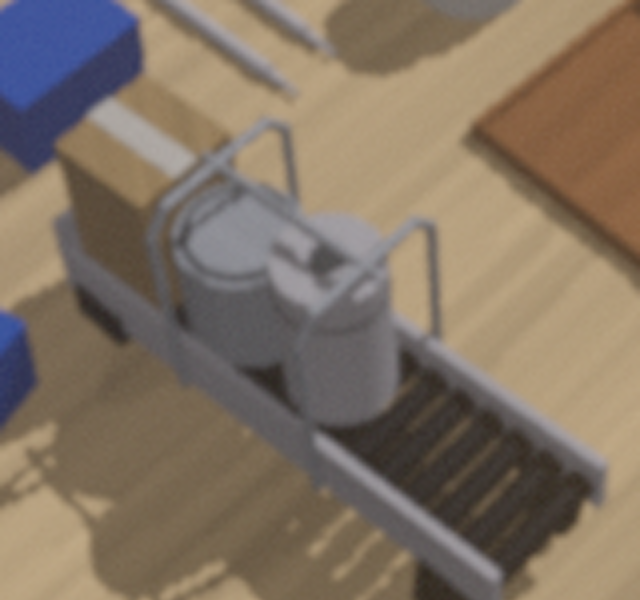

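View pics/top_crop.png

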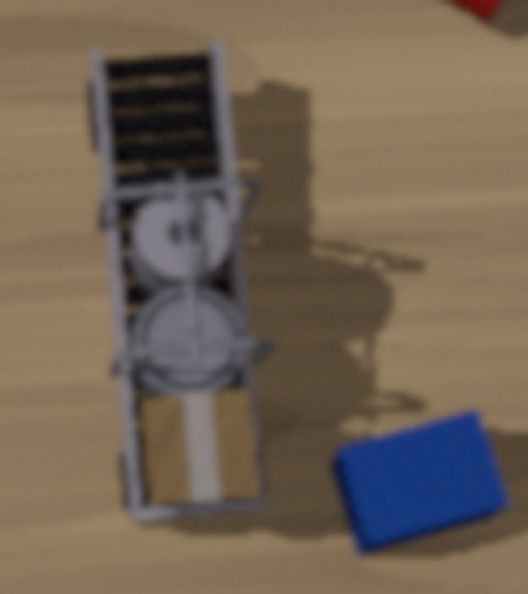

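The crops show the lane clearly. The carton is against the stop, the tin sits under the first guard post and the canister under the second. The loading end (rollers) is free. In the top crop the cheek corners are about (93,55), (226,40), (130,518) and (265,505).

Run:
```python
from h import *
for n in ("top","scene"):
    d=load(n+"0.npz"); W=cloud(d)
    # region near lane
    R=(np.abs(W[...,1]-.07)<.09)&(W[...,0]>.38)&(W[...,0]<.78)
    P=W[R&(W[...,2]>.035)&(W[...,2]<.16)]
    hsv=cv2.cvtColor(d["img"],cv2.COLOR_RGB2HSV)
    blue=(hsv[...,0]>100)&(hsv[...,1]>130)
    P=W[R&(W[...,2]>.035)&(W[...,2]<.16)&~blue]
    print(n,len(P),P.min(0).round(3),P.max(0).round(3))
    top=P[(P[:,2]>.105)&(P[:,0]<.55)]
    print(' cartontop',len(top),top.mean(0).round(4),cv2.minAreaRect(top[:,:2].astype(np.float32)))
    b=W[blue&R|blue&(W[...,0]>.3)&(W[...,0]<.5)]
    for nm,px in (dict(a=(395,274),b=(334,321)) if n=="top" else dict(b=(257,205),a=(227,285))).items():
        bb,st,c=blob(blue,px); w=W[bb]; w=w[w[:,2]>np.nanpercentile(w[:,2],90)-.006]
        print(' blue',nm,w.mean(0).round(3),cv2.minAreaRect(w[:,:2].astype(np.float32)))
d=load("top0.npz")
f=lambda p:np.array(p)/4.4+[300,165]
hi=ray(d,[f((93,55)),f((226,40))],.0736);lo=ray(d,[f((130,518)),f((265,505))],.05)
lo60=ray(d,[f((130,518)),f((265,505))],.060)
print("lane top",hi.round(4),lo.round(4),lo60.round(4))
g=lambda p:np.array(p)/4.+[245,190]
d=load("scene0.npz")
print("lane scene",ray(d,[g((606,467)),g((502,580))],.0736).round(4),ray(d,[g((58,218))],.06).round(4))
# tray by depth-independent rays: tray mask in scene, saturation
hsv=cv2.cvtColor(d["img"],cv2.COLOR_RGB2HSV); print(hsv[224,407],hsv[260,450])
W=cloud(d); 
for n in("scene","top"):
    d=load(n+"0.npz");W=cloud(d)
    m=(W[...,2]>.0085)&(W[...,2]<.016)&(np.abs(W[...,0]-.588)<.085)&(np.abs(W[...,1]-.262)<.085)
    q=W[m];print(n,'rim',len(q),cv2.minAreaRect(q[:,:2].astype(np.float32)),q.mean(0).round(4))
```

```text
top 3157 [ 0.38  -0.009  0.035] [0.712 0.107 0.157]
 cartontop 741 [0.482  0.033  0.1171] ((0.4966427683830261, 0.032493624836206436), (0.10634574294090271, 0.08336656540632248), 1.2808939218521118)
 blue a [ 0.455 -0.091  0.057] ((0.45609092712402344, -0.0913306325674057), (0.055151596665382385, 0.07897865027189255), 11.593661308288574)
 blue b [0.354 0.068 0.057] ((0.35465526580810547, 0.06767548620700836), (0.053900763392448425, 0.0762653797864914), 1.027385950088501)
scene 7787 [ 0.38  -0.008  0.035] [0.715 0.11  0.155]
 cartontop 1114 [0.4852 0.032  0.1173] ((0.4952428638935089, 0.039517082273960114), (0.08308308571577072, 0.10966714471578598), 79.52787780761719)
 blue b [0.358 0.068 0.056] ((0.3578115701675415, 0.0692061260342598), (0.07713760435581207, 0.0536775104701519), 89.23893737792969)
 blue a [ 0.46  -0.092  0.056] ((0.45897161960601807, -0.09048508107662201), (0.05544281005859375, 0.07908391952514648), 11.497642517089844)
lane top [[ 0.7045  0.0725  0.0736]
 [ 0.7085 -0.003   0.0736]] [[ 0.4443  0.0699  0.05  ]
 [ 0.4465 -0.0046  0.05  ]] [[ 0.4429  0.0702  0.06  ]
 [ 0.4451 -0.0036  0.06  ]]
lane scene [[0.7108 0.0731 0.0736]
 [0.713  0.0049 0.0736]] [[0.4475 0.0014 0.06  ]]
[ 13 127 144] [ 18  78 186]
scene rim 572 ((0.5893816947937012, 0.2682483196258545), (0.13240906596183777, 0.1305949091911316), 88.34493255615234) [0.5912 0.2635 0.0111]
top rim 478 ((0.5883443355560303, 0.265877902507782), (0.1293444186449051, 0.13108649849891663), 88.65425872802734) [0.5857 0.2653 0.011 ]
```

Run:
```python
from h import *
S=np.tan(.1222)
for n,lines in (("top",[((321.8,178),(330.5,282)),((350.2,175),(359.3,279.5))]),("scene",[((345,279),(396,312)),((262,252),(367,335))])):
    d=load(n+"0.npz"); hsv=cv2.cvtColor(d["img"],cv2.COLOR_RGB2HSV).astype(float)
    g=cv2.GaussianBlur(np.clip(90-hsv[...,1],0,90)*(hsv[...,2]>70),(0,0),.6)
    out=[]
    for a,b in lines:
        a,b=np.array(a,float),np.array(b,float); u=(b-a)/np.linalg.norm(b-a); nrm=np.array([-u[1],u[0]])
        pts=[]
        for f in np.linspace(.05,.95,45):
            c=a+f*(b-a); o=np.arange(-6,6.01,.25); s=c+o[:,None]*nrm
            v=cv2.remap(g.astype(np.float32),s[:,0].astype(np.float32)[None],s[:,1].astype(np.float32)[None],1)[0]
            k=v.argmax(); w=v*(np.abs(o-o[k])<2.2)
            if v[k]>35: pts.append(c+nrm*(w@o)/w.sum())
        pts=np.array(pts)
        z=np.full(len(pts),.055)
        for _ in range(4): P=ray(d,pts,z) if False else np.array([ray(d,p,zz)[0] for p,zz in zip(pts,z)]); z=.030+.0121+(P[:,0]-.4455)*S
        # robust line y=m(x-.58)+c
        k=np.ones(len(P),bool)
        for _ in range(6):
            m,c=np.polyfit(P[k,0]-.58,P[k,1],1); r=P[:,1]-m*(P[:,0]-.58)-c; k=np.abs(r)<max(.0012,1.5*np.median(np.abs(r)))
        out.append((m,c)); print(n,len(pts),k.sum(),"slope",round(m,4),"y@.58",round(c,4),"rms",r[k].std().round(5))
    print(" centre",np.mean(out,0).round(4),"gap",round(out[0][1]-out[1][1],4))
    W=cloud(d)
    q=W[(W[...,2]>.108)&(W[...,2]<.125)&(W[...,0]>.42)&(W[...,0]<.503)&(np.abs(W[...,1]-.034)<.034)]
    print(" carton",len(q),q.mean(0).round(4),cv2.minAreaRect(q[:,:2].astype(np.float32)))
    # tape stripe direction
    q=(W[...,2]>.106)&(W[...,2]<.125)&(W[...,0]>.44)&(W[...,0]<.495)&(np.abs(W[...,1]-.034)<.02)&(hsv[...,1]<70)
    v,u=np.nonzero(q); P=ray(d,np.c_[u,v],.1128); print(" tape",len(P),np.polyfit(P[:,0]-.46,P[:,1],1).round(4),P.min(0).round(4),P.max(0).round(4))
```

```text
top 45 39 slope 0.0205 y@.58 0.0692 rms 0.00051
top 35 21 slope 0.0193 y@.58 0.0009 rms 0.00055
 centre [0.0199 0.0351] gap 0.0683
 carton 564 [0.4722 0.0326 0.1133] ((0.4711928963661194, 0.032472074031829834), (0.055728618055582047, 0.056189216673374176), 0.8929246068000793)
 tape 171 [0.0016 0.033 ] [0.4426 0.0243 0.1128] [0.4955 0.0521 0.1128]
scene 45 43 slope 0.0399 y@.58 0.066 rms 0.00018
scene 45 26 slope 0.0299 y@.58 0.0007 rms 0.00101
 centre [0.0349 0.0334] gap 0.0653
 carton 831 [0.4744 0.0327 0.1127] ((0.4718530774116516, 0.03394120931625366), (0.05776510015130043, 0.057293083518743515), 1.555060625076294)
 tape 225 [0.0956 0.0345] [0.4451 0.0148 0.1128] [0.4941 0.0457 0.1128]
```

Consistent results: the carton top is at z≈0.113, about (0.472, 0.033). The lane yaw is about 0.022, the stop about x 0.4525 and the centre line y≈0.0348 at x=0.58. I'll approach above the carton.

Call:
drive_tool(motion=[[[0,0,0.0119,0.345,-0.707,0,-1],[0,0,0.0119,0.345,-0.707,0,-1],[0,0,0.0119,0.345,-0.707,0,-1],[0,0,0.0119,0.345,-0.707,0,-1],[0,0,0.0119,0.345,-0.707,0,-1]]], grip_force=20)

```text
t: 0.6
ee_pos: [0.3314, 0.3141, 0.222]
eef_rot: [-3.141, -0.0, 2.869]
ft_force: [0.8, 0.1, 1.2]
gripper_width: 0.0943
grip_force: 0.0
```

Call:
drive_tool(motion=[[[0,0,0.0119,0.345,-0.707,0,-1],[0,0,0.0119,0.345,-0.707,0,-1],[0,0,0.0119,0.345,-0.707,0,-1],[0,0,0.0119,0.345,-0.707,0,-1],[0,0,0.0119,0.345,-0.707,0,-1]]])

```text
t: 1.1
ee_pos: [0.4177, 0.1373, 0.2221]
eef_rot: [3.142, -0.0, 3.055]
ft_force: [0.4, -0.7, 0.2]
gripper_width: 0.0939
grip_force: 0.0
```

Call:
drive_tool(motion=[[[0,0,0.0119,0.345,-0.707,0,-1],[0,0,0.0119,0.345,-0.707,0,-1],[0,0,0.0119,0.345,-0.707,0,-1],[0,-0.0389,0,0,0,0,-1],[0,0,0,0,0,0,-1]]])

```text
t: 1.6
ee_pos: [0.467, 0.032, 0.2198]
eef_rot: [-3.139, 0.117, -3.12]
ft_force: [0.4, -0.5, 1.4]
gripper_width: 0.0937
grip_force: 0.0
```

Call:
drive_tool(motion=[[[0,0,0,0.032,0.003,-0.576,-1],[0,0,0,0.032,0.003,-0.576,-1],[0,0,0,0.032,0.003,-0.576,-1],[0,0,0,0.032,0.003,-0.576,-1],[0,0,0,0.032,0.003,-0.576,-1]]])

```text
t: 2.1
ee_pos: [0.4777, 0.0345, 0.0786]
eef_rot: [-3.139, 0.123, -3.116]
ft_force: [0.3, 0.5, -0.8]
gripper_width: 0.094
grip_force: 0.0
```

Call:
drive_tool(motion=[[[0,0,0,0,0,0,0.4],[0,0,0,0,0,0,0.8],[0,0,0,0,0,0,1],[0,0,0,0,0,0,1],[0,0,0,0,0,0,1]]])

```text
t: 2.6
ee_pos: [0.4784, 0.0341, 0.0803]
eef_rot: [-3.14, 0.125, -3.117]
ft_force: [-1.1, 4.7, 3.2]
gripper_width: 0.0569
grip_force: 2.2
```

Call:
drive_tool(motion=[[[0,0,0,0,0,0,1],[0,0,0,0,0,0,1],[0,0,0,0,0,0,1]]])

```text
t: 2.9
ee_pos: [0.4784, 0.0342, 0.0803]
eef_rot: [-3.14, 0.125, -3.117]
ft_force: [-1.3, 3.3, 6.6]
gripper_width: 0.056
grip_force: 20.0
```

Call:
drive_tool(motion=[[[0,0,0,-0.024,0,0.2,1],[0,0,0,-0.049,0,0.4,1],[0,0,0,-0.073,0,0.6,1],[0,0,0,-0.073,0,0.6,1],[0,0,0,-0.073,0,0.6,1]]], grip_force=25)

```text
t: 3.4
ee_pos: [0.4615, 0.0331, 0.1986]
eef_rot: [-3.138, 0.119, -3.118]
ft_force: [-0.4, 0.2, -0.8]
gripper_width: 0.0561
grip_force: 25.0
```

Call:
drive_tool(motion=[[[0,0.0389,0,0,0,0.4,1],[0,0,0,0,0,0,1],[0,0,0,0,0,0,1]]])

```text
t: 3.7
ee_pos: [0.4627, 0.0333, 0.217]
eef_rot: [-3.141, -0.001, -3.118]
ft_force: [-0.5, -0.4, -2.1]
gripper_width: 0.0559
grip_force: 25.0
```

Run:
```python
from h import *
for n in ("top","scene"):
    d=bot.get_image(n); np.savez(n+"1.npz",**d)
    if n=="scene": cv2.imwrite("pics/scene1.png",cv2.resize(d["img"][130:390,100:450],None,fx=2,fy=2)[:,:,::-1])
s=bot.state();print(s["ee_pos"],s["eef_rot"],s["ft_force"],s["gripper_width"],s["t"])
```

```text
[0.46145683 0.0334988  0.21636242] [-3.14158930e+00 -2.63839271e-03 -3.11752587e+00] [-0.2048296  -0.47316867 -2.2990335 ] 0.05583416748600744 3.8
```

View pics/scene1.png

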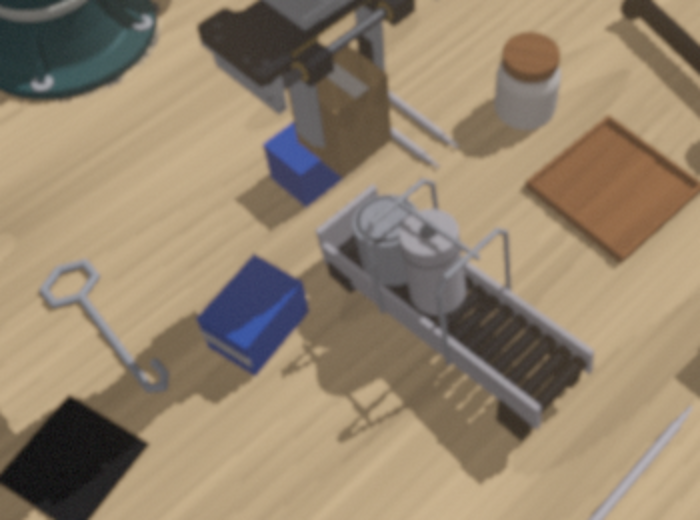

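The carton hangs upright in the gripper at crop (340,110). The tin has rolled to the stop and the canister is behind it. Next, the carton's offset in the grip.

Run:
```python
from h import *
d=load("scene1.npz"); W=cloud(d)
m=(np.abs(W[...,0]-.475)<.05)&(np.abs(W[...,1]-.033)<.035)&(W[...,2]>.15)&(W[...,2]<.26)
hsv=cv2.cvtColor(d["img"],cv2.COLOR_RGB2HSV)
m&=(hsv[...,1]>80)
P=W[m]; print(len(P),np.percentile(P,[1,5,50,95,99],axis=0).round(4))
f=P[(P[:,2]<.235)&(P[:,2]>.18)]; 
A=np.c_[f[:,1]-.033,f[:,2]-.21,np.ones(len(f))]
k=np.ones(len(f),bool)
for _ in range(5):
    c=np.linalg.lstsq(A[k],f[k,0],rcond=None)[0]; r=f[:,0]-A@c; k=np.abs(r)<.003
print("face x=",c.round(4),k.sum(),r[k].std())
t=P[P[:,2]>np.percentile(P[:,2],90)]; print(t.mean(0))
# the lane's tin & canister
for n in("top","scene"):
    d=load(n+"1.npz");W=cloud(d);q=W[(np.abs(W[...,1]-.034)<.03)&(W[...,0]>.44)&(W[...,0]<.51)&(W[...,2]>.085)&(W[...,2]<.105)]
    print(n,len(q),cv2.minEnclosingCircle(q[:,:2].astype(np.float32)))
```

```text
1506 [[0.4435 0.0043 0.1716]
 [0.4535 0.0049 0.1777]
 [0.4866 0.0279 0.2266]
 [0.4883 0.0576 0.2501]
 [0.4887 0.0604 0.2511]]
face x= [-0.0138 -0.0058  0.4872] 634 0.0007202565351045209
[0.46947676 0.03740649 0.25030419]
top 0 ((0.0, 0.0), 0.0)
scene 342 ((0.5006517171859741, 0.03468809649348259), 0.030027329921722412)
```

Call:
drive_tool(motion=[[[0,0,0,-0.038,-0.5,0,1],[0,0,0,-0.038,-0.791,0,1],[0,0,0,-0.038,-0.791,0,1],[0,0,0,-0.038,-0.791,0,1],[0,0,0,-0.038,-0.791,0,1]]])

```text
t: 4.3
ee_pos: [0.4516, -0.1505, 0.217]
eef_rot: [3.141, -0.001, -3.117]
ft_force: [0.4, -0.4, -2.5]
gripper_width: 0.056
grip_force: 25.0
```

Call:
drive_tool(motion=[[[0,0,0,-0.038,-0.791,0,1],[0,0,0,-0.038,-0.791,0,1],[0,0,0,-0.038,-0.791,-0.3,1],[0,0,0,0,-0.291,-0.6,1],[0,0,0,0,0,-0.8,1]]])

```text
t: 4.8
ee_pos: [0.4471, -0.2855, 0.1331]
eef_rot: [-3.138, 0.003, -3.121]
ft_force: [0.4, -0.3, -2.8]
gripper_width: 0.0558
grip_force: 25.0
```

Call:
drive_tool(motion=[[[0,0,0,0,0,-0.7,1],[0,0,0,0,0,-0.5,1],[0,0,0,0,0,0,1],[0,0,0,0,0,0,1]]])

```text
t: 5.2
ee_pos: [0.4467, -0.2822, 0.073]
eef_rot: [3.141, -0.001, -3.117]
ft_force: [0.5, 0.6, -1.8]
gripper_width: 0.056
grip_force: 25.0
```

Call:
drive_tool(motion=[[[0,0,0,0,-0.016,-0.4,1],[0,0,0,0,0,0,1],[0,0,0,0,0,0,1]]])

```text
t: 5.5
ee_pos: [0.448, -0.2839, 0.0551]
eef_rot: [-3.14, 0.002, -3.117]
ft_force: [0.5, 0.3, -1.0]
gripper_width: 0.0558
grip_force: 25.0
```

Call:
drive_tool(motion=[[[0,0,0,0,0,-0.03,1],[0,0,0,0,0,0,1]]])

```text
t: 5.7
ee_pos: [0.4481, -0.284, 0.0532]
eef_rot: [-3.14, 0.002, -3.117]
ft_force: [0.1, 0.3, -1.8]
gripper_width: 0.0562
grip_force: 25.0
```

Call:
drive_tool(motion=[[[0,0,0,0,0,-0.02,1],[0,0,0,0,0,0,1]]])

```text
t: 5.9
ee_pos: [0.4478, -0.2838, 0.0514]
eef_rot: [-3.141, 0.001, -3.117]
ft_force: [-0.0, -0.8, -1.9]
gripper_width: 0.0557
grip_force: 25.0
```

Call:
drive_tool(motion=[[[0,0,0,-0.02,0,-0.02,1],[0,0,0,0,0,0,1]]])

```text
t: 6.1
ee_pos: [0.4476, -0.2838, 0.0514]
eef_rot: [-3.141, 0.003, -3.117]
ft_force: [1.7, 1.7, 3.3]
gripper_width: 0.0562
grip_force: 25.0
```

Call:
drive_tool(motion=[[[0,0,0,0,0,-0.02,1],[0,0,0,0,0,0,1]]])

```text
t: 6.3
ee_pos: [0.4477, -0.2838, 0.0514]
eef_rot: [-3.141, 0.003, -3.117]
ft_force: [0.2, 2.7, 9.3]
gripper_width: 0.0562
grip_force: 25.0
```

Call:
drive_tool(motion=[[[0,0,0,0,0,-0.02,1],[0,0,0,0,0,0,1]]])

```text
t: 6.5
ee_pos: [0.4478, -0.2837, 0.0513]
eef_rot: [-3.141, 0.003, -3.117]
ft_force: [-0.2, 3.5, 12.6]
gripper_width: 0.0557
grip_force: 25.0
```

Call:
drive_tool(motion=[[[0,0,0,0,0,0.03,1],[0,0,0,0,0,0,0.2],[0,0,0,0,0,0,-0.4],[0,0,0,0,0,0,-1],[0,0,0,0,0,0,-1]]])

```text
t: 7.0
ee_pos: [0.4459, -0.2835, 0.0487]
eef_rot: [3.141, -0.001, -3.117]
ft_force: [-0.1, 0.3, 0.1]
gripper_width: 0.0765
grip_force: 0.0
```

Call:
drive_tool(motion=[[[0,0,0,0,0,0.3,-1],[0,0,0,0,0,0.8,-1],[0,0,0,0,0,0.8,-1],[0,0,0,0,0,0.8,-1],[0,0,0,0,0,0.4,-1]]])

```text
t: 7.5
ee_pos: [0.4474, -0.2846, 0.2084]
eef_rot: [-3.138, 0.004, -3.118]
ft_force: [0.2, -0.4, 0.2]
gripper_width: 0.0942
grip_force: 0.0
```

Run:
```python
from h import *
for n in ("top","scene"):
    d=bot.get_image(n); np.savez(n+"2.npz",**d); W=cloud(d)
    q=W[(W[...,2]>.079)&(W[...,2]<.09)&(np.abs(W[...,0]-.445)<.05)&(np.abs(W[...,1]+.283)<.05)]
    print(n,"carton",len(q),cv2.minAreaRect(q[:,:2].astype(np.float32)),q.mean(0).round(4))
    q=W[(W[...,2]>.085)&(W[...,2]<.108)&(np.abs(W[...,0]-.475)<.026)&(np.abs(W[...,1]-.033)<.035)]
    print(n,"tin",len(q),cv2.minEnclosingCircle(q[:,:2].astype(np.float32)),np.median(q,0).round(4))
    x0,y0=(300,165) if n=="top" else (245,190)
    c=cv2.resize(d["img"][y0:y0+130,x0:x0+130],None,fx=3,fy=3,interpolation=cv2.INTER_CUBIC)
    cv2.imwrite(f"pics/{n}2.png",c[:,:,::-1])
a=cv2.imread("pics/top2.png");b=cv2.imread("pics/scene2.png");cv2.imwrite("pics/both2.png",np.hstack([a,b]))
s=bot.state();print(s["ee_pos"],s["eef_rot"],s["gripper_width"],s["t"])
```

```text
top carton 268 ((0.44434085488319397, -0.28308823704719543), (0.054465096443891525, 0.0513743981719017), 0.6002492308616638) [ 0.4363 -0.2763  0.0846]
top tin 478 ((0.47554266452789307, 0.03255835548043251), 0.02971511520445347) [0.4752 0.0329 0.094 ]
scene carton 1292 ((0.4461595416069031, -0.28439295291900635), (0.0590941496193409, 0.05593809485435486), 1.0909104347229004) [ 0.4472 -0.2849  0.0838]
scene tin 545 ((0.4771909713745117, 0.034166380763053894), 0.03061390109360218) [0.4737 0.029  0.0932]
[ 0.4478553  -0.28494101  0.20831172] [-3.13658652  0.00555674 -3.11754673] 0.09420494410812233 7.6
```

View pics/both2.png

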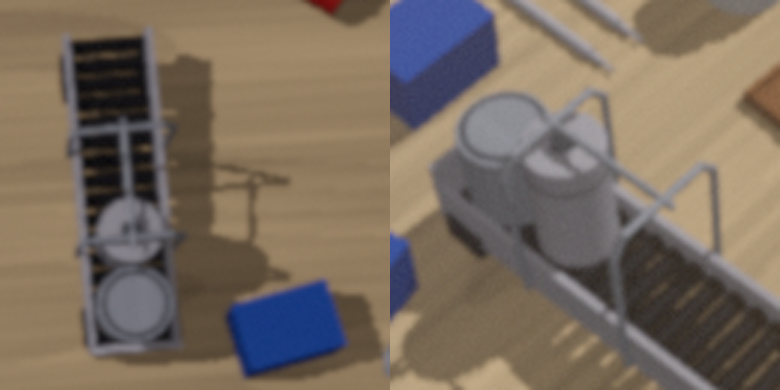

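The carton stands centred on the square mat. The tin is at the stop with its top centre near (0.476, 0.033), upright relative to the lane, and the canister is behind it. Going for the tin.

Call:
drive_tool(motion=[[[0,0,0,0.04,0.793,0,-1],[0,0,0,0.04,0.793,0,-1],[0,0,0,0.04,0.793,0,-1],[0,0,0,0.04,0.793,0,-1],[0,0,0,0.04,0.793,0,-1]]])

```text
t: 8.1
ee_pos: [0.4553, -0.0837, 0.2018]
eef_rot: [3.14, -0.004, -3.118]
ft_force: [-0.1, -0.9, -0.4]
gripper_width: 0.0942
grip_force: 0.0
```

Call:
drive_tool(motion=[[[0,0,0,0.04,0.793,0,-1],[0,0,0,0.04,0.793,0,-1],[0,0,0,0.04,0.793,0,-1],[0,-0.0389,0,0,0,0,-1],[0,0,0,0,0,0,-1]]])

```text
t: 8.6
ee_pos: [0.4591, 0.0349, 0.2006]
eef_rot: [-3.139, 0.116, -3.114]
ft_force: [-0.3, -0.7, -0.3]
gripper_width: 0.0942
grip_force: 0.0
```

Call:
drive_tool(motion=[[[0,0,0,0,0,0,-1],[0,0,0,0,0,0,-1]]])

```text
t: 8.8
ee_pos: [0.4629, 0.0328, 0.2044]
eef_rot: [-3.139, 0.121, -3.119]
ft_force: [-0.0, -0.0, -0.3]
gripper_width: 0.0942
grip_force: 0.0
```

Call:
drive_tool(motion=[[[0,0,0,0.068,0,-0.55,-1],[0,0,0,0.068,0,-0.55,-1],[0,0,0,0.068,0,-0.55,-1],[0,0,0,0.068,0,-0.55,-1],[0,0,0,0.068,0,-0.4,-1]]], grip_force=20)

```text
t: 9.3
ee_pos: [0.4797, 0.0325, 0.0727]
eef_rot: [-3.139, 0.12, -3.119]
ft_force: [-0.1, 0.8, 0.5]
gripper_width: 0.0938
grip_force: 0.0
```

Call:
drive_tool(motion=[[[0,0,0,0,0,0,-1],[0,0,0,0,0,0,-1],[0,0,0,0,0,0,-1]]])

```text
t: 9.6
ee_pos: [0.4809, 0.0331, 0.0762]
eef_rot: [-3.138, 0.125, -3.118]
ft_force: [-0.5, 0.1, -0.2]
gripper_width: 0.0941
grip_force: 0.0
```

Call:
drive_tool(motion=[[[0,0,0,0,0,-0.16,-1],[0,0,0,0,0,0,0],[0,0,0,0,0,0,0.6],[0,0,0,0,0,0,1],[0,0,0,0,0,0,1]]])

```text
t: 10.1
ee_pos: [0.4796, 0.0337, 0.0668]
eef_rot: [-3.139, 0.123, -3.117]
ft_force: [0.1, 0.0, -0.5]
gripper_width: 0.0657
grip_force: 0.0
```

Call:
drive_tool(motion=[[[0,0,0,0,0,0,1],[0,0,0,0,0,0,1],[0,0,0,0,0,0,1]]])

```text
t: 10.4
ee_pos: [0.4798, 0.0341, 0.0668]
eef_rot: [-3.14, 0.123, -3.117]
ft_force: [-0.4, 2.4, 1.8]
gripper_width: 0.0595
grip_force: 20.0
```

Call:
drive_tool(motion=[[[0,0,0,0,0,0,1],[0,0,0,0,0,0,1]]])

```text
t: 10.6
ee_pos: [0.4799, 0.034, 0.0669]
eef_rot: [-3.14, 0.123, -3.117]
ft_force: [0.7, 2.0, 2.0]
gripper_width: 0.0597
grip_force: 20.0
```

Call:
drive_tool(motion=[[[0,0,0,-0.024,0,0.2,1],[0,0,0,-0.049,0,0.4,1],[0,0,0,-0.073,0,0.6,1],[0,0,0,-0.073,0,0.6,1],[0,0,0,-0.073,0,0.6,1]]], grip_force=25)

```text
t: 11.1
ee_pos: [0.4635, 0.0328, 0.1861]
eef_rot: [-3.137, 0.118, -3.118]
ft_force: [-0.7, -0.5, -1.6]
gripper_width: 0.0598
grip_force: 25.0
```

Call:
drive_tool(motion=[[[0,0,0,-0.073,0,0.6,1],[0,0.0389,0,0,0,0,1],[0,0,0,0,0,0,1],[0,0,0,0,0,0,1]]])

```text
t: 11.5
ee_pos: [0.4607, 0.0332, 0.2145]
eef_rot: [-3.141, -0.003, -3.118]
ft_force: [-0.4, -1.0, -2.3]
gripper_width: 0.0597
grip_force: 25.0
```

Call:
drive_tool(motion=[[[0,0,0,0.15,-0.4,0,1],[0,0,0,0.293,-0.737,0,1],[0,0,0,0.293,-0.737,0,1],[0,0,0,0.293,-0.737,0,1],[0,0,0,0.293,-0.737,0,1]]])

```text
t: 12.0
ee_pos: [0.5263, -0.135, 0.2153]
eef_rot: [3.142, -0.001, -3.117]
ft_force: [0.9, 0.6, -2.1]
gripper_width: 0.0601
grip_force: 25.0
```

Call:
drive_tool(motion=[[[0,0,0,0.293,-0.737,0,1],[0,0,0,0.293,-0.737,0,1],[0,0,0,0.293,-0.737,0,1],[0,0,0,0.293,-0.737,-0.2,1],[0,0,0,0.146,-0.34,-0.6,1]]])

```text
t: 12.5
ee_pos: [0.5941, -0.3023, 0.1785]
eef_rot: [-3.136, 0.005, -3.12]
ft_force: [0.8, -0.1, -0.8]
gripper_width: 0.0595
grip_force: 25.0
```

Call:
drive_tool(motion=[[[0,0,0,0,0,-0.8,1],[0,0,0,0,0,-0.8,1],[0,0,0,0,0,-0.6,1],[0,0,0,0,0,0,1],[0,0,0,0,0,0,1]]])

```text
t: 13.0
ee_pos: [0.5922, -0.2977, 0.0658]
eef_rot: [3.141, -0.002, -3.117]
ft_force: [0.3, 0.7, -1.7]
gripper_width: 0.0595
grip_force: 25.0
```

Call:
drive_tool(motion=[[[0,0,0,0.005,-0.01,-0.3,1],[0,0,0,0,0,-0.18,1],[0,0,0,0,0,0,1],[0,0,0,0,0,0,1]]])

```text
t: 13.4
ee_pos: [0.5935, -0.2987, 0.0426]
eef_rot: [3.142, 0.0, -3.117]
ft_force: [0.8, -0.6, -2.6]
gripper_width: 0.0596
grip_force: 25.0
```

Call:
drive_tool(motion=[[[0,0,0,0,0,-0.03,1],[0,0,0,0,0,0,1]]])

```text
t: 13.6
ee_pos: [0.5938, -0.2988, 0.0414]
eef_rot: [-3.141, 0.001, -3.117]
ft_force: [-0.1, -0.6, -3.1]
gripper_width: 0.0594
grip_force: 25.0
```

Call:
drive_tool(motion=[[[0,0,0,0,0,-0.02,1],[0,0,0,0,0,0,1]]])

```text
t: 13.8
ee_pos: [0.5936, -0.2987, 0.04]
eef_rot: [3.142, 0.0, -3.117]
ft_force: [0.4, -0.2, -2.6]
gripper_width: 0.0593
grip_force: 25.0
```

Call:
drive_tool(motion=[[[0,0,0,0,0,-0.02,1],[0,0,0,0,0,0,1]]])

```text
t: 14.0
ee_pos: [0.5934, -0.2986, 0.0388]
eef_rot: [3.141, -0.0, -3.117]
ft_force: [-1.2, -1.4, -2.3]
gripper_width: 0.0594
grip_force: 25.0
```

Call:
drive_tool(motion=[[[0,0,0,-0.01,0,-0.02,1],[0,0,0,0,0,0,1]]])

```text
t: 14.2
ee_pos: [0.5929, -0.2987, 0.0378]
eef_rot: [3.141, -0.0, -3.117]
ft_force: [-0.0, 0.4, -2.9]
gripper_width: 0.0598
grip_force: 25.0
```

Call:
drive_tool(motion=[[[0,0,0,0,0,-0.02,1],[0,0,0,0,0,0,1]]])

```text
t: 14.4
ee_pos: [0.593, -0.2987, 0.0377]
eef_rot: [-3.142, 0.0, -3.117]
ft_force: [-1.5, 0.8, 1.8]
gripper_width: 0.0595
grip_force: 25.0
```

Call:
drive_tool(motion=[[[0,0,0,0,0,0.01,0.8],[0,0,0,0,0,0,0.2],[0,0,0,0,0,0,-0.4],[0,0,0,0,0,0,-1],[0,0,0,0,0,0,-1]]])

```text
t: 14.9
ee_pos: [0.5933, -0.2989, 0.0377]
eef_rot: [-3.141, 0.001, -3.117]
ft_force: [0.4, -0.4, 0.7]
gripper_width: 0.0782
grip_force: 0.0
```

Call:
drive_tool(motion=[[[0,0,0,0,0,0.3,-1],[0,0,0,0,0,0.8,-1],[0,0,0,0,0,0.8,-1],[0,0,0,0,0,0.8,-1],[0,0,0,0,0,0.8,-1]]])

```text
t: 15.4
ee_pos: [0.593, -0.2987, 0.2158]
eef_rot: [-3.141, 0.002, -3.117]
ft_force: [0.1, -1.2, 0.0]
gripper_width: 0.0939
grip_force: 0.0
```

Run:
```python
from h import *
for n in ("top","scene"):
    d=bot.get_image(n); np.savez(n+"3.npz",**d); W=cloud(d)
    q=W[(W[...,2]>.058)&(W[...,2]<.07)&(np.abs(W[...,0]-.593)<.05)&(np.abs(W[...,1]+.2985)<.05)]
    print(n,"tin",len(q),cv2.minEnclosingCircle(q[:,:2].astype(np.float32)),q.mean(0).round(4))
    q=W[(W[...,2]>.108)&(W[...,2]<.13)&(np.abs(W[...,0]-.47)<.04)&(np.abs(W[...,1]-.033)<.035)]
    print(n,"canister",len(q),cv2.minEnclosingCircle(q[:,:2].astype(np.float32)) if len(q) else 0,np.median(q,0).round(4))
    x0,y0=(300,165) if n=="top" else (245,190)
    c=cv2.resize(d["img"][y0:y0+130,x0:x0+130],None,fx=3,fy=3,interpolation=cv2.INTER_CUBIC)
    cv2.imwrite(f"pics/{n}3.png",c[:,:,::-1])
a=cv2.imread("pics/top3.png");b=cv2.imread("pics/scene3.png");cv2.imwrite("pics/both3.png",np.hstack([a,b]))
s=bot.state();print(s["ee_pos"],s["eef_rot"],s["gripper_width"],s["t"])
```

```text
top tin 394 ((0.5926339626312256, -0.3008575439453125), 0.030276434496045113) [ 0.5918 -0.2971  0.0653]
top canister 371 ((0.4676646888256073, 0.03238481283187866), 0.025023743510246277) [0.4669 0.0328 0.1206]
scene tin 1397 ((0.5928120613098145, -0.29904305934906006), 0.03050476685166359) [ 0.5941 -0.2994  0.0643]
scene canister 603 ((0.46881622076034546, 0.0336984358727932), 0.025993281975388527) [0.4726 0.0313 0.1199]
[ 0.59573329 -0.30036594  0.22309812] [-3.13254694  0.01394259 -3.11734842] 0.09406084167594203 15.5
```

View pics/both3.png

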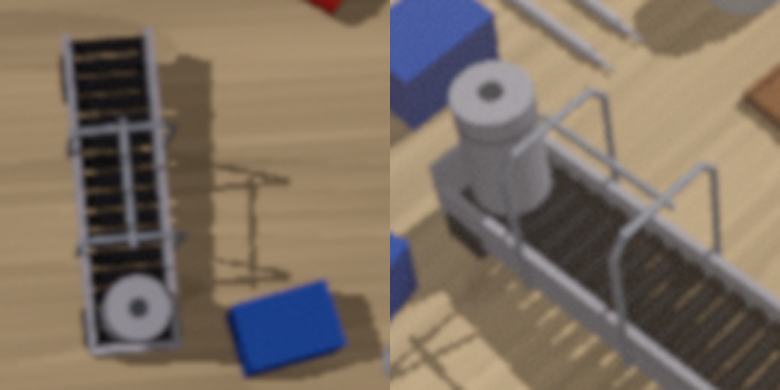

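The tin is centred on the round mat. The canister stands at the stop with its top centre at (0.468, 0.033) and z 0.120, as expected. Going for the canister.

Call:
drive_tool(motion=[[[0,0,0,-0.304,0.738,0,-1],[0,0,0,-0.304,0.738,0,-1],[0,0,0,-0.304,0.738,0,-1],[0,0,0,-0.304,0.738,0,-1],[0,0,0,-0.304,0.738,0,-1]]])

```text
t: 16.0
ee_pos: [0.5161, -0.1128, 0.2127]
eef_rot: [3.141, 0.0, -3.118]
ft_force: [0.2, 0.3, -0.1]
gripper_width: 0.0939
grip_force: 0.0
```

Call:
drive_tool(motion=[[[0,0,0,-0.304,0.738,0,-1],[0,0,0,-0.304,0.738,0,-1],[0,0,0,-0.304,0.738,0,-1],[0,-0.0389,0,-0.304,0.738,0,-1],[0,0,0,0,0,0,-1]]])

```text
t: 16.5
ee_pos: [0.4508, 0.0371, 0.2108]
eef_rot: [-3.141, 0.12, -3.112]
ft_force: [-0.3, 0.3, -0.3]
gripper_width: 0.094
grip_force: 0.0
```

Call:
drive_tool(motion=[[[0,0,0,0,0,0,-1],[0,0,0,0,0,0,-1],[0,0,0,0,0,0,-1]]])

```text
t: 16.8
ee_pos: [0.4575, 0.0324, 0.2131]
eef_rot: [-3.138, 0.123, -3.119]
ft_force: [0.7, 0.4, 0.0]
gripper_width: 0.0944
grip_force: 0.0
```

Run:
```python
from h import *
# empty lane, cheek edges in the two earlier pictures: intensity ridge
S=np.tan(.1222)
for n,ends in (("top",[((321.8,178),(330.3,281)),((350.2,176),(359,278))]),("scene",[((297,239),(396,311)),((262,251),(365,334))])):
    d=load(n+"3.npz"); hsv=cv2.cvtColor(d["img"],cv2.COLOR_RGB2HSV).astype(np.float32)
    g=np.clip(80-hsv[...,1],0,80)*(hsv[...,2]>80); c2=[]
    for a,b in ends:
        a,b=np.array(a,float),np.array(b,float);u=(b-a)/np.linalg.norm(b-a);nr=np.array([-u[1],u[0]]);o=np.arange(-5,5.01,.2);pts=[]
        for f in np.linspace(.04,.96,60):
            s=(a+f*(b-a)+o[:,None]*nr).astype(np.float32); v=cv2.remap(g,s[None,:,0],s[None,:,1],1)[0]
            e=np.nonzero(v>v.max()/2)[0]; 
            if v.max()>30 and (e[-1]-e[0])*.2<4.5: pts.append(s[[e[0],e[-1]]].mean(0))
        z=.055;P=None
        for _ in range(4):
            P=np.array([ray(d,p,zz)[0] for p,zz in zip(pts,np.broadcast_to(z,len(pts)))]); z=.0421+(P[:,0]-.454)*S
        l=cv2.fitLine(P[:,:2].astype(np.float32),cv2.DIST_HUBER,0,.001,.001).ravel(); m=l[1]/l[0]; c2.append((m,l[3]+m*(.62-l[2])))
        print(n,len(pts),c2[-1],P[:,0].min(),P[:,0].max())
    print(" centre",np.mean(c2,0).round(4),"gap",c2[0][1]-c2[1][1])
```

```text
top 51 (np.float32(0.020098189), np.float32(0.07008464)) 0.45958180996317566 0.6930651342916266
top 38 (np.float32(0.017780693), np.float32(0.001443638)) 0.5046235474280005 0.693609400544733
 centre [0.0189 0.0358] gap 0.068641Traceback (most recent call last):
  File "<stdin>", line 15, in <module>
IndexError: too many indices for array: array is 1-dimensional, but 2 were indexed
```

Call:
drive_tool(motion=[[[0,0,0,0.062,0.002,-0.52,-1],[0,0,0,0.062,0.002,-0.52,-1],[0,0,0,0.062,0.002,-0.52,-1],[0,0,0,0.062,0.002,-0.52,-1],[0,0,0,0.062,0.002,-0.52,-1]]], grip_force=20)

```text
t: 17.3
ee_pos: [0.473, 0.0328, 0.0815]
eef_rot: [-3.139, 0.122, -3.119]
ft_force: [-0.2, 0.5, 0.0]
gripper_width: 0.094
grip_force: 0.0
```

Call:
drive_tool(motion=[[[0,0,0,0,0,0,-0.5],[0,0,0,0,0,0,0],[0,0,0,0,0,0,0]]])

```text
t: 17.6
ee_pos: [0.4733, 0.0334, 0.0843]
eef_rot: [-3.138, 0.125, -3.118]
ft_force: [-0.2, 0.2, 0.5]
gripper_width: 0.0733
grip_force: 0.0
```

Call:
drive_tool(motion=[[[0,0,0,0,0,-0.04,0.4],[0,0,0,0,0,0,0.8],[0,0,0,0,0,0,1],[0,0,0,0,0,0,1],[0,0,0,0,0,0,1]]])

```text
t: 18.1
ee_pos: [0.4723, 0.0342, 0.0814]
eef_rot: [-3.139, 0.124, -3.117]
ft_force: [-0.1, 0.3, 3.5]
gripper_width: 0.0497
grip_force: 20.0
```

Call:
drive_tool(motion=[[[0,0,0,0,0,0,1],[0,0,0,0,0,0,1],[0,0,0,0,0,0,1]]])

```text
t: 18.4
ee_pos: [0.4723, 0.0342, 0.0813]
eef_rot: [-3.139, 0.124, -3.117]
ft_force: [-0.2, 1.6, 5.0]
gripper_width: 0.05
grip_force: 20.0
```

Call:
drive_tool(motion=[[[0,0,0,-0.024,0,0.2,1],[0,0,0,-0.049,0,0.4,1],[0,0,0,-0.073,0,0.6,1],[0,0,0,-0.073,0,0.6,1],[0,0,0,-0.073,0,0.6,1]]])

```text
t: 18.9
ee_pos: [0.4556, 0.0335, 0.1999]
eef_rot: [-3.138, 0.118, -3.117]
ft_force: [-0.1, -0.2, -1.5]
gripper_width: 0.0498
grip_force: 20.0
```

Call:
drive_tool(motion=[[[0,0.0389,0,0,0,0.3,1],[0,0,0,0,0,0,1],[0,0,0,0,0,0,1],[0,0,0,0,0,0,1]]])

```text
t: 19.3
ee_pos: [0.4557, 0.0338, 0.2133]
eef_rot: [3.141, -0.003, -3.117]
ft_force: [0.0, 0.5, -2.2]
gripper_width: 0.05
grip_force: 20.0
```

Call:
drive_tool(motion=[[[0,0,0,0.19,0.333,0,1],[0,0,0,0.38,0.666,0,1],[0,0,0,0.38,0.666,0,1],[0,0,0,0.38,0.666,0,1],[0,0,0,0.38,0.666,0,1]]])

```text
t: 19.8
ee_pos: [0.5419, 0.1847, 0.2141]
eef_rot: [-3.141, -0.001, -3.118]
ft_force: [0.4, -0.8, -1.9]
gripper_width: 0.0496
grip_force: 20.0
```

Call:
drive_tool(motion=[[[0,0,0,0.38,0.666,0,1],[0,0,0,0.38,0.666,-0.2,1],[0,0,0,0.19,0.333,-0.5,1],[0,0,0,0,0,-0.8,1],[0,0,0,0,0,-0.8,1]]])

```text
t: 20.3
ee_pos: [0.5893, 0.2675, 0.0984]
eef_rot: [-3.141, 0.0, -3.116]
ft_force: [0.9, -0.7, -3.8]
gripper_width: 0.0498
grip_force: 20.0
```

Call:
drive_tool(motion=[[[0,0,0,0,0,-0.4,1],[0,0,0,0,0,0,1],[0,0,0,0,0,0,1],[0,0,0,0,0,0,1]]])

```text
t: 20.7
ee_pos: [0.5911, 0.2673, 0.0829]
eef_rot: [3.14, 0.004, -3.117]
ft_force: [-0.8, -0.2, -1.4]
gripper_width: 0.0501
grip_force: 20.0
```

Call:
drive_tool(motion=[[[0,0,0,-0.03,0,-0.34,1],[0,0,0,0,0,-0.16,1],[0,0,0,0,0,0,1],[0,0,0,0,0,0,1]]])

```text
t: 21.1
ee_pos: [0.589, 0.2671, 0.0564]
eef_rot: [3.141, 0.001, -3.117]
ft_force: [0.3, -0.8, -1.7]
gripper_width: 0.0496
grip_force: 20.0
```

Call:
drive_tool(motion=[[[0,0,0,0,0,-0.02,1],[0,0,0,0,0,0,1]]])

```text
t: 21.3
ee_pos: [0.5891, 0.2672, 0.0553]
eef_rot: [3.141, 0.001, -3.117]
ft_force: [-0.3, 0.7, -1.5]
gripper_width: 0.0498
grip_force: 20.0
```

Call:
drive_tool(motion=[[[0,0,0,0,0,-0.02,1],[0,0,0,0,0,0,1]]])

```text
t: 21.5
ee_pos: [0.5891, 0.2671, 0.0543]
eef_rot: [3.141, 0.001, -3.117]
ft_force: [-0.1, 0.4, -0.1]
gripper_width: 0.0497
grip_force: 20.0
```

Call:
drive_tool(motion=[[[0,0,0,0,0,-0.02,1],[0,0,0,0,0,0,1]]])

```text
t: 21.7
ee_pos: [0.5892, 0.2672, 0.0543]
eef_rot: [3.141, 0.002, -3.117]
ft_force: [-0.7, -0.4, 5.3]
gripper_width: 0.0501
grip_force: 20.0
```

Contact. Release and lift.

Call:
drive_tool(motion=[[[0,0,0,0,0,0.01,0.8],[0,0,0,0,0,0,0.2],[0,0,0,0,0,0,-0.4],[0,0,0,0,0,0,-1],[0,0,0,0,0,0,-1]]])

```text
t: 22.2
ee_pos: [0.5883, 0.2669, 0.0521]
eef_rot: [-3.141, -0.001, -3.117]
ft_force: [-0.7, -0.8, 0.4]
gripper_width: 0.0704
grip_force: 0.0
```

Call:
drive_tool(motion=[[[0,0,0,0,0,0.3,-1],[0,0,0,0,0,0.8,-1],[0,0,0,0,0,0.8,-1],[0,0,0,0,0,0.8,-1],[0,0,0,0,0,0.6,-1]]])

```text
t: 22.7
ee_pos: [0.5892, 0.2673, 0.2227]
eef_rot: [3.14, 0.005, -3.117]
ft_force: [0.3, -1.1, 0.8]
gripper_width: 0.0939
grip_force: 0.0
```

Run:
```python
from h import *
for n in ("top","scene"):
    d=bot.get_image(n); np.savez(n+"4.npz",**d); W=cloud(d)
    q=W[(W[...,2]>.087)&(W[...,2]<.1)&(np.abs(W[...,0]-.589)<.04)&(np.abs(W[...,1]-.267)<.04)]
    print(n,"canister",len(q),cv2.minEnclosingCircle(q[:,:2].astype(np.float32)),q.mean(0).round(4))
    q=W[(W[...,2]>.079)&(W[...,2]<.09)&(np.abs(W[...,0]-.445)<.05)&(np.abs(W[...,1]+.283)<.05)]
    print(n,"carton",len(q),cv2.minAreaRect(q[:,:2].astype(np.float32)),q.mean(0).round(4))
    q=W[(W[...,2]>.058)&(W[...,2]<.07)&(np.abs(W[...,0]-.593)<.05)&(np.abs(W[...,1]+.2985)<.05)]
    print(n,"tin",len(q),cv2.minEnclosingCircle(q[:,:2].astype(np.float32)),q.mean(0).round(4))
cv2.imwrite("pics/scene4.png",d["img"][:,:,::-1])
s=bot.state();print(s["ee_pos"],s["eef_rot"],s["joints"].round(2),s["t"])
```

```text
top canister 265 ((0.5907109975814819, 0.2647515535354614), 0.024675142019987106) [0.5932 0.2653 0.0926]
top carton 561 ((0.4455713629722595, -0.28623953461647034), (0.05712125822901726, 0.057291265577077866), 1.2509058713912964) [ 0.4451 -0.286   0.0845]
top tin 444 ((0.5928282141685486, -0.3008919060230255), 0.030909648165106773) [ 0.5916 -0.3002  0.0651]
scene canister 456 ((0.589373767375946, 0.26554200053215027), 0.02599010057747364) [0.5912 0.264  0.0925]
scene carton 1298 ((0.44528621435165405, -0.28443974256515503), (0.05910786986351013, 0.05604483559727669), 1.4407083988189697) [ 0.4471 -0.2848  0.0837]
scene tin 1408 ((0.5923746824264526, -0.2995155453681946), 0.030562546104192734) [ 0.5942 -0.2994  0.0643]
[0.59103677 0.2679052  0.22621731] [ 3.13740124  0.01262375 -3.11732483] [ 0.34  0.3   1.11  0.    1.71 -1.26] 22.8
```

View pics/scene4.png

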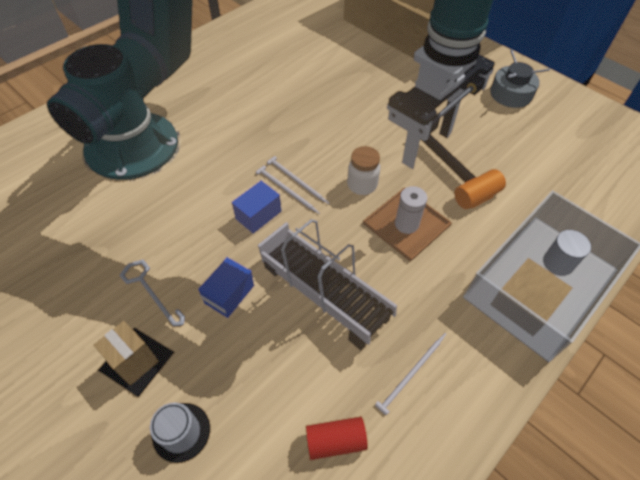

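Everything stands well: canister in the tray (412,212), carton on the square mat (125,350), tin on the round mat (178,430), lane empty. Back to fetch the carton.

Call:
drive_tool(motion=[[[0,0,0,-0.24,-0.918,0,-1],[0,0,0,-0.24,-0.918,0,-1],[0,0,0,-0.24,-0.918,0,-1],[0,0,0,-0.24,-0.918,0,-1],[0,0,0,-0.24,-0.918,0,-1]]])

```text
t: 23.3
ee_pos: [0.5274, 0.036, 0.2171]
eef_rot: [3.142, -0.001, -3.117]
ft_force: [0.6, -0.2, -1.1]
gripper_width: 0.0942
grip_force: 0.0
```

Call:
drive_tool(motion=[[[0,0,0,-0.24,-0.918,0,-1],[0,0,0,-0.24,-0.918,0,-1],[0,0,0,-0.24,-0.918,0,-1],[0,0,0,-0.24,-0.918,0,-1],[0,0,0,-0.24,-0.918,0,-1]]])

```text
t: 23.8
ee_pos: [0.4674, -0.1935, 0.2173]
eef_rot: [3.141, -0.001, -3.117]
ft_force: [0.5, 0.5, 0.8]
gripper_width: 0.0943
grip_force: 0.0
```

Call:
drive_tool(motion=[[[0,0,0,-0.24,-0.918,0,-1],[0,0,0,-0.24,-0.918,0,-1],[0,0,0,0,0,0,-1],[0,0,0,0,0,0,-1],[0,0,0,0,0,0,-1]]])

```text
t: 24.3
ee_pos: [0.4447, -0.2828, 0.2176]
eef_rot: [3.14, -0.0, -3.117]
ft_force: [0.1, 0.8, -0.5]
gripper_width: 0.0938
grip_force: 0.0
```

Call:
drive_tool(motion=[[[0,0,0,0.02,-0.02,-0.67,-1],[0,0,0,0,0,-0.67,-1],[0,0,0,0,0,-0.67,-1],[0,0,0,0,0,-0.67,-1],[0,0,0,0,0,-0.62,-1]]])

```text
t: 24.8
ee_pos: [0.4461, -0.2826, 0.0516]
eef_rot: [3.141, -0.0, -3.114]
ft_force: [0.8, -0.4, 0.4]
gripper_width: 0.094
grip_force: 0.0
```

Call:
drive_tool(motion=[[[0,0,0,0,0,0,-0.5],[0,0,0,0,0,0,0],[0,0,0,0,0,0,0]]])

```text
t: 25.1
ee_pos: [0.4472, -0.2851, 0.0554]
eef_rot: [-3.139, 0.003, -3.116]
ft_force: [1.0, -0.5, 0.1]
gripper_width: 0.0735
grip_force: 0.0
```

Call:
drive_tool(motion=[[[0,0,0,0,0,0,0.5],[0,0,0,0,0,0,1],[0,0,0,0,0,0,1],[0,0,0,0,0,0,1],[0,0,0,0,0,0,1]]], grip_force=20)

```text
t: 25.6
ee_pos: [0.4466, -0.2849, 0.0548]
eef_rot: [-3.141, 0.003, -3.117]
ft_force: [-0.1, 2.3, 6.1]
gripper_width: 0.0561
grip_force: 20.0
```

Call:
drive_tool(motion=[[[0,0,0,0,0,0,1],[0,0,0,0,0,0,1]]])

```text
t: 25.8
ee_pos: [0.4465, -0.2849, 0.0548]
eef_rot: [-3.141, 0.003, -3.117]
ft_force: [0.2, 2.7, 6.0]
gripper_width: 0.0559
grip_force: 20.0
```

Call:
drive_tool(motion=[[[0,0,0,0,0,0.4,1],[0,0,0,0,0,0.85,1],[0,0,0,0,0,0.85,1],[0,0,0,0,0,0.85,1],[0,0,0,0,0,0.85,1]]], grip_force=25)

```text
t: 26.3
ee_pos: [0.445, -0.2848, 0.244]
eef_rot: [3.141, -0.001, -3.118]
ft_force: [1.5, -0.6, -1.2]
gripper_width: 0.0561
grip_force: 25.0
```

Call:
drive_tool(motion=[[[0,0,0,0.215,0.36,0,1],[0,0,0,0.43,0.72,0,1],[0,0,0,0.43,0.72,0,1],[0,0,0,0.43,0.72,0,1],[0,0,0,0.43,0.72,0,1]]])

```text
t: 26.8
ee_pos: [0.5427, -0.1217, 0.2423]
eef_rot: [-3.141, -0.001, -3.118]
ft_force: [0.5, -0.2, -1.4]
gripper_width: 0.0562
grip_force: 25.0
```

Call:
drive_tool(motion=[[[0,0,0,0.43,0.72,0,1],[0,0,0,0.43,0.72,0,1],[0,0,0,0.43,0.72,0,1],[0,0,0,0.43,0.72,0,1],[0,0,0,0.215,0.36,0,1]]])

```text
t: 27.3
ee_pos: [0.64, 0.0422, 0.2414]
eef_rot: [3.141, -0.002, -3.115]
ft_force: [-0.2, 0.3, -1.7]
gripper_width: 0.0561
grip_force: 25.0
```

Call:
drive_tool(motion=[[[0,-0.0389,0,0,0,0,1],[0,0,0,0,0,0,1],[0,0,0,0,0,0,1],[0,0,0,0,0,0,1]]])

```text
t: 27.7
ee_pos: [0.64, 0.0384, 0.2453]
eef_rot: [-3.138, 0.125, -3.118]
ft_force: [-0.1, -0.4, -1.8]
gripper_width: 0.0562
grip_force: 25.0
```

Call:
drive_tool(motion=[[[0,0,0,0.074,0,-0.6,1],[0,0,0,0.074,0,-0.6,1],[0,0,0,0.074,0,-0.6,1],[0,0,0,0.074,0,-0.5,1],[0,0,0,0,0,0,1]]])

```text
t: 28.2
ee_pos: [0.6526, 0.0384, 0.1244]
eef_rot: [-3.139, 0.115, -3.119]
ft_force: [0.2, 0.5, -3.2]
gripper_width: 0.0562
grip_force: 25.0
```

Call:
drive_tool(motion=[[[0,0,0,0,0,0,1],[0,0,0,0,0,0,1]]])

```text
t: 28.4
ee_pos: [0.6557, 0.0388, 0.1314]
eef_rot: [-3.138, 0.127, -3.118]
ft_force: [0.6, -0.4, -1.8]
gripper_width: 0.0556
grip_force: 25.0
```

Run:
```python
from h import *
d=bot.get_image("scene"); c=cv2.resize(d["img"][190:360,220:430],None,fx=3,fy=3,interpolation=cv2.INTER_CUBIC); cv2.imwrite("pics/scene5.png",c[:,:,::-1])
s=bot.state();print(s["ee_pos"],s["eef_rot"],s["ft_force"],s["t"])
```

```text
[0.65562791 0.03890396 0.13146371] [-3.13841605  0.12751601 -3.11753959] [-0.4492136  -0.65269266 -1.94424844] 28.45
```

View pics/scene5.png

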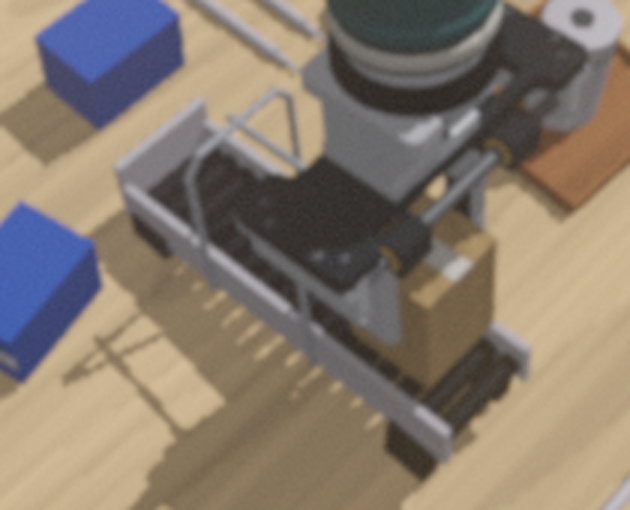

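The carton hovers centred above the loading end, about 25 mm over the rollers and clear of the guard. Lowering it.

Call:
drive_tool(motion=[[[0,0,0,0.024,0,-0.2,1],[0,0,0,0.024,0,-0.2,1],[0,0,0,0,0,0,1],[0,0,0,0,0,0,1]]])

```text
t: 28.85
ee_pos: [0.6559, 0.0392, 0.1072]
eef_rot: [-3.139, 0.121, -3.117]
ft_force: [-0.8, 0.1, -1.6]
gripper_width: 0.0557
grip_force: 25.0
```

Call:
drive_tool(motion=[[[0,0,0,0,0,-0.04,1],[0,0,0,0,0,0,1]]])

```text
t: 29.05
ee_pos: [0.6564, 0.0392, 0.1061]
eef_rot: [-3.139, 0.122, -3.117]
ft_force: [1.4, 0.1, -1.6]
gripper_width: 0.0558
grip_force: 25.0
```

Call:
drive_tool(motion=[[[0,0,0,0,0,-0.03,1],[0,0,0,0,0,0,1]]])

```text
t: 29.25
ee_pos: [0.6571, 0.0392, 0.106]
eef_rot: [-3.139, 0.125, -3.117]
ft_force: [-0.1, 0.2, 2.7]
gripper_width: 0.0559
grip_force: 25.0
```

Call:
drive_tool(motion=[[[0,0,0,0,0,-0.02,1],[0,0,0,0,0,0,1]]])

```text
t: 29.45
ee_pos: [0.6575, 0.0393, 0.106]
eef_rot: [-3.139, 0.126, -3.117]
ft_force: [-2.4, -0.6, 6.1]
gripper_width: 0.0563
grip_force: 25.0
```

Call:
drive_tool(motion=[[[0,0,0,0,0,0.02,1],[0,0,0,0,0,0,0],[0,0,0,0,0,0,-1],[0,0,0,0,0,0,-1],[0,0,0,0,0,0,-1]]])

```text
t: 29.95
ee_pos: [0.6557, 0.0392, 0.1033]
eef_rot: [-3.139, 0.12, -3.117]
ft_force: [0.9, -0.7, 0.4]
gripper_width: 0.0767
grip_force: 0.0
```

Call:
drive_tool(motion=[[[0,0,0,0,0,0,-1],[0,0,0,0,0,0,-1],[0,0,0,0,0,0,-1],[0,0,0,0,0,0,-1],[0,0,0,0,0,0,-1]]])

```text
t: 30.45
ee_pos: [0.6563, 0.0392, 0.1045]
eef_rot: [-3.139, 0.122, -3.117]
ft_force: [-0.1, 0.5, -0.3]
gripper_width: 0.094
grip_force: 0.0
```

Call:
drive_tool(motion=[[[0,0,0,0,0,0,-1],[0,0,0,0,0,0,-1],[0,0,0,0,0,0,-1],[0,0,0,0,0,0,-1],[0,0,0,0,0,0,-1]]])

```text
t: 30.95
ee_pos: [0.6563, 0.0392, 0.1045]
eef_rot: [-3.139, 0.122, -3.117]
ft_force: [0.6, 0.3, -0.3]
gripper_width: 0.0937
grip_force: 0.0
```

Call:
drive_tool(motion=[[[0,0,0,0,0,0,-1],[0,0,0,0,0,0,-1],[0,0,0,0,0,0,-1],[0,0,0,0,0,0,-1],[0,0,0,0,0,0,-1]]])

```text
t: 31.45
ee_pos: [0.6563, 0.0392, 0.1045]
eef_rot: [-3.139, 0.122, -3.117]
ft_force: [-1.0, 1.1, -0.3]
gripper_width: 0.0941
grip_force: 0.0
```

Run:
```python
from h import *
d=bot.get_image("scene"); c=cv2.resize(d["img"][190:360,220:430],None,fx=3,fy=3,interpolation=cv2.INTER_CUBIC); cv2.imwrite("pics/scene6.png",c[:,:,::-1])
s=bot.state();print(s["ee_pos"],s["eef_rot"],s["ft_force"],s["t"])
```

```text
[0.65632284 0.03920522 0.10453826] [-3.1387301   0.12224129 -3.11719771] [-0.72416022  0.47645088  0.20715129] 31.5
```

View pics/scene6.png

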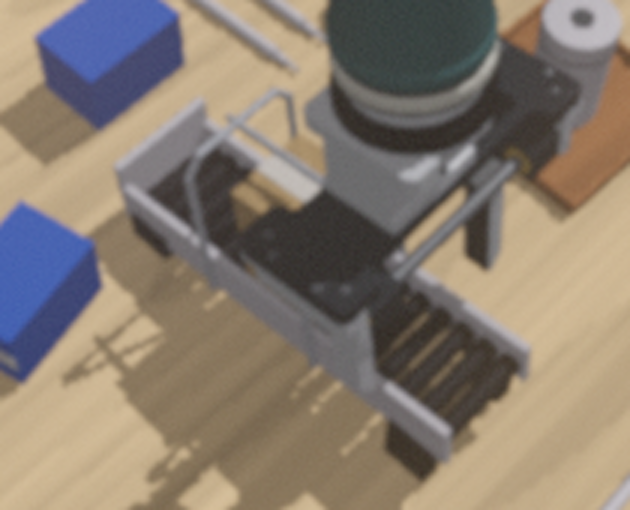

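The carton is under the guard at crop (290,180) and still rolling. While it goes home, I'll feel for the lane's centre line by gently closing the fingers on the outer cheeks, a little further uphill of the guard.

Call:
drive_tool(motion=[[[0,0,0,0.36,0,0.037,-1],[0,0,0,0.03,0,-0.25,-1],[0,0,0,0.03,0,-0.25,-1],[0,0,0,0,0,0,-1],[0,0,0,0,0,0,-1]]], grip_force=5)

```text
t: 32.0
ee_pos: [0.6761, 0.0393, 0.0797]
eef_rot: [-3.139, 0.119, -3.117]
ft_force: [-0.2, -0.6, 0.1]
gripper_width: 0.0941
grip_force: 0.0
```

Call:
drive_tool(motion=[[[0,0,0,0,0,0,-0.6],[0,0,0,0,0,0,-0.6],[0,0,0,0,0,0,-0.55],[0,0,0,0,0,0,-0.55],[0,0,0,0,0,0,-0.55]]])

```text
t: 32.5
ee_pos: [0.6776, 0.0387, 0.0821]
eef_rot: [-3.138, 0.123, -3.117]
ft_force: [-0.6, -1.9, 0.5]
gripper_width: 0.0738
grip_force: 5.0
```

Call:
drive_tool(motion=[[[0,0,0,0,0,0,-0.52],[0,0,0,0,0,0,-0.52],[0,0,0,0,0,0,-0.52]]])

```text
t: 32.8
ee_pos: [0.6776, 0.0387, 0.082]
eef_rot: [-3.138, 0.123, -3.117]
ft_force: [-1.7, -3.2, 3.0]
gripper_width: 0.0741
grip_force: 5.0
```

The fingers close on 74 mm, so both cheeks are touched and the lane centre is y≈0.0387 at x=0.678. That is within 0.5 mm of vision. Off to the tin.

Call:
drive_tool(motion=[[[0,0,0,0,0,0,-1],[0,0,0,0,0,0,-1],[0,0,0,0,0,0,-1],[0,0,0,-0.04,0,0.3,-1],[0,0,0,-0.09,0,0.75,-1]]])

```text
t: 33.3
ee_pos: [0.668, 0.0396, 0.1296]
eef_rot: [-3.14, 0.112, -3.117]
ft_force: [0.2, 0.2, -0.4]
gripper_width: 0.0941
grip_force: 0.0
```

Call:
drive_tool(motion=[[[0,0,0,-0.09,0,0.75,-1],[0,0,0,-0.09,0,0.75,-1],[0,0.0389,0,-0.09,0,0.5,-1],[0,0,0,-0.16,-0.845,0,-1],[0,0,0,-0.16,-0.845,0,-1]]])

```text
t: 33.8
ee_pos: [0.6426, -0.0451, 0.2358]
eef_rot: [-3.141, 0.003, -3.114]
ft_force: [0.1, -0.2, 0.5]
gripper_width: 0.0939
grip_force: 0.0
```

Call:
drive_tool(motion=[[[0,0,0,-0.16,-0.845,0,-1],[0,0,0,-0.16,-0.845,0,-1],[0,0,0,-0.16,-0.845,0,-1],[0,0,0,-0.16,-0.845,0,-1],[0,0,0,-0.16,-0.845,0,-1]]])

```text
t: 34.3
ee_pos: [0.6009, -0.2579, 0.2353]
eef_rot: [-3.141, 0.002, -3.117]
ft_force: [0.3, 0.2, -0.1]
gripper_width: 0.0939
grip_force: 0.0
```

Call:
drive_tool(motion=[[[0,0,0,-0.16,-0.845,0,-1],[0,0,0,0,0,0,-1],[0,0,0,0,0,0,-1],[0,0,0,0,0,0,-1]]])

```text
t: 34.7
ee_pos: [0.5937, -0.2977, 0.2346]
eef_rot: [3.141, 0.001, -3.116]
ft_force: [0.1, 0.9, -0.1]
gripper_width: 0.0938
grip_force: 0.0
```

Run:
```python
from h import *
for n in("top","scene"):
    d=bot.get_image(n); W=cloud(d)
    q=W[(W[...,2]>.108)&(W[...,2]<.125)&(W[...,0]>.42)&(W[...,0]<.503)&(np.abs(W[...,1]-.034)<.034)]
    print(n," carton",len(q),q.mean(0).round(4) if len(q) else 0,cv2.minAreaRect(q[:,:2].astype(np.float32)) if len(q) else 0)
    x0,y0=(300,165) if n=="top" else (245,190)
    c=cv2.resize(d["img"][y0:y0+130,x0:x0+130],None,fx=3,fy=3,interpolation=cv2.INTER_CUBIC)
    cv2.imwrite(f"pics/{n}7.png",c[:,:,::-1])
a=cv2.imread("pics/top7.png");b=cv2.imread("pics/scene7.png");cv2.imwrite("pics/both7.png",np.hstack([a,b]))
s=bot.state();print(s["ee_pos"],s["eef_rot"],s["t"])
```

```text
top  carton 568 [0.4723 0.0336 0.1134] ((0.4714590609073639, 0.03343897685408592), (0.05667634308338165, 0.0559651181101799), 1.5956016778945923)
scene  carton 830 [0.4744 0.0337 0.1127] ((0.47199732065200806, 0.0348648726940155), (0.05752917006611824, 0.05763814598321915), 1.4374099969863892)
[ 0.59389637 -0.29721971  0.23447209] [ 3.14149567e+00  7.48644366e-04 -3.11524641e+00] 34.8
```

View pics/both7.png

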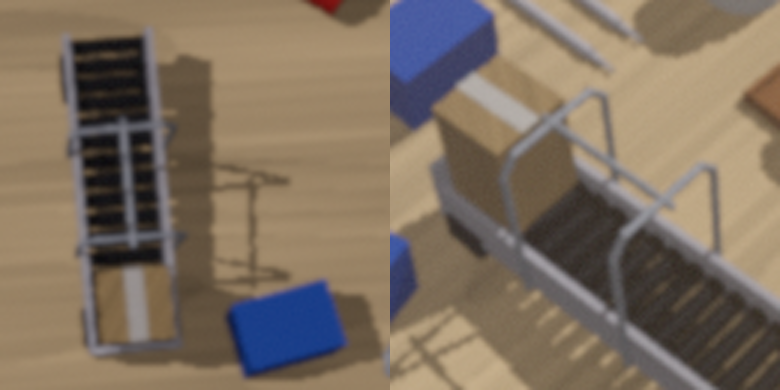

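The carton is home against the stop, at the same pose as at the start. Now grasp the tin.

Call:
drive_tool(motion=[[[0,0,0,-0.01,-0.02,-0.78,-1],[0,0,0,0,0,-0.78,-1],[0,0,0,0,0,-0.78,-1],[0,0,0,0,0,-0.78,-1],[0,0,0,0,0,-0.68,-1]]], grip_force=20)

```text
t: 35.3
ee_pos: [0.5928, -0.2978, 0.0421]
eef_rot: [3.141, -0.001, -3.115]
ft_force: [-0.2, 0.9, 0.1]
gripper_width: 0.094
grip_force: 0.0
```

Call:
drive_tool(motion=[[[0,0,0,0,0,0,-1],[0,0,0,0,0,0,-1],[0,0,0,0,0,0,-1]]])

```text
t: 35.6
ee_pos: [0.5947, -0.3002, 0.0472]
eef_rot: [-3.139, 0.004, -3.116]
ft_force: [0.6, -0.5, -0.1]
gripper_width: 0.0941
grip_force: 0.0
```

Call:
drive_tool(motion=[[[0,0,0,-0.03,0.03,-0.18,-1],[0,0,0,0,0,0,-0.3],[0,0,0,0,0,0,0],[0,0,0,0,0,0,0.5],[0,0,0,0,0,0,1]]])

```text
t: 36.1
ee_pos: [0.5915, -0.2985, 0.0352]
eef_rot: [-3.141, 0.0, -3.117]
ft_force: [-0.7, -0.9, -0.9]
gripper_width: 0.0652
grip_force: 0.0
```

Call:
drive_tool(motion=[[[0,0,0,0,0,0,1],[0,0,0,0,0,0,1],[0,0,0,0,0,0,1],[0,0,0,0,0,0,1]]])

```text
t: 36.5
ee_pos: [0.5914, -0.2985, 0.0351]
eef_rot: [-3.141, 0.0, -3.117]
ft_force: [-0.9, -0.9, 0.7]
gripper_width: 0.0598
grip_force: 20.0
```

The grip is a little low (tips would be only 2 mm above the cheeks), so I regrip 8 mm higher.

Call:
drive_tool(motion=[[[0,0,0,0,0,0,0],[0,0,0,0,0,0,0],[0,0,0,0.02,0,0.16,0],[0,0,0,0,0,0,0],[0,0,0,0,0,0,0]]])

```text
t: 37.0
ee_pos: [0.5923, -0.2981, 0.0426]
eef_rot: [3.141, -0.0, -3.117]
ft_force: [-1.3, 0.9, -2.3]
gripper_width: 0.0598
grip_force: 20.0
```

Call:
drive_tool(motion=[[[0,0,0,0,0,0,0.4],[0,0,0,0,0,0,1],[0,0,0,0,0,0,1],[0,0,0,0,0,0,1]]])

```text
t: 37.4
ee_pos: [0.5922, -0.2982, 0.0427]
eef_rot: [3.141, -0.0, -3.117]
ft_force: [0.2, -0.2, -2.5]
gripper_width: 0.0599
grip_force: 20.0
```

Call:
drive_tool(motion=[[[0,0,0,0,0,0,1],[0,0,0,0,0,0,1]]])

```text
t: 37.6
ee_pos: [0.5923, -0.2983, 0.0429]
eef_rot: [3.142, 0.0, -3.117]
ft_force: [-0.2, 0.0, -3.2]
gripper_width: 0.0595
grip_force: 20.0
```

Closure 0 is only 47 mm, so the tin stayed gripped and rose 8 mm. I'll lower it, open properly and regrip.

Call:
drive_tool(motion=[[[0,0,0,-0.01,0,-0.14,1],[0,0,0,0,0,0,1],[0,0,0,0,0,-0.03,1],[0,0,0,0,0,0,1]]])

```text
t: 38.0
ee_pos: [0.5916, -0.2982, 0.035]
eef_rot: [3.141, -0.0, -3.117]
ft_force: [-1.4, 1.2, 2.7]
gripper_width: 0.06
grip_force: 20.0
```

Call:
drive_tool(motion=[[[0,0,0,0,0,0,-0.5],[0,0,0,0,0,0,-0.6],[0,0,0,0,0,0,-0.6],[0,0,0,0,0,0.16,-0.6],[0,0,0,0,0,0,-0.6]]])

```text
t: 38.5
ee_pos: [0.5927, -0.2988, 0.044]
eef_rot: [-3.14, 0.002, -3.117]
ft_force: [-0.2, -0.5, 0.5]
gripper_width: 0.075
grip_force: 0.0
```

Call:
drive_tool(motion=[[[0,0,0,0,0,0,-0.6],[0,0,0,0,0,0,0.5],[0,0,0,0,0,0,1],[0,0,0,0,0,0,1],[0,0,0,0,0,0,1]]])

```text
t: 39.0
ee_pos: [0.5917, -0.2982, 0.0421]
eef_rot: [3.141, -0.0, -3.117]
ft_force: [-0.9, -0.2, -0.2]
gripper_width: 0.06
grip_force: 20.0
```

Call:
drive_tool(motion=[[[0,0,0,0,0,0,1],[0,0,0,0,0,0,1]]])

```text
t: 39.2
ee_pos: [0.5917, -0.2982, 0.0422]
eef_rot: [3.141, -0.0, -3.117]
ft_force: [-0.1, -0.3, -1.0]
gripper_width: 0.0594
grip_force: 20.0
```

Call:
drive_tool(motion=[[[0,0,0,0,0,0.5,1],[0,0,0,0,0,0.9,1],[0,0,0,0,0,0.9,1],[0,0,0,0,0,0.9,1],[0,0,0,0,0,0.86,1]]], grip_force=25)

```text
t: 39.7
ee_pos: [0.5915, -0.2981, 0.2465]
eef_rot: [3.141, -0.001, -3.117]
ft_force: [0.5, -0.6, -2.0]
gripper_width: 0.0598
grip_force: 25.0
```

Call:
drive_tool(motion=[[[0,0,0,0.06,0.42,0,1],[0,0,0,0.117,0.841,0,1],[0,0,0,0.117,0.841,0,1],[0,0,0,0.117,0.841,0,1],[0,0,0,0.117,0.841,0,1]]])

```text
t: 40.2
ee_pos: [0.6175, -0.1067, 0.2429]
eef_rot: [3.14, -0.003, -3.117]
ft_force: [0.3, -0.7, -3.2]
gripper_width: 0.0594
grip_force: 25.0
```

Call:
drive_tool(motion=[[[0,0,0,0.117,0.841,0,1],[0,0,0,0.117,0.841,0,1],[0,0,0,0.117,0.841,0,1],[0,0,0,0.06,0.42,0,1],[0,-0.0389,0,0,0,0,1]]])

```text
t: 40.7
ee_pos: [0.6403, 0.0424, 0.238]
eef_rot: [-3.141, 0.115, -3.112]
ft_force: [-0.2, -0.1, -3.5]
gripper_width: 0.0597
grip_force: 25.0
```

Call:
drive_tool(motion=[[[0,0,0,0,0,0,1],[0,0,0,0,0,0,1],[0,0,0,0,0,0,1]]])

```text
t: 41.0
ee_pos: [0.6395, 0.0375, 0.2466]
eef_rot: [-3.139, 0.123, -3.118]
ft_force: [-0.1, 0.5, -2.4]
gripper_width: 0.0597
grip_force: 25.0
```

Call:
drive_tool(motion=[[[0,0,0,0.074,0.004,-0.6,1],[0,0,0,0.074,0.004,-0.6,1],[0,0,0,0.074,0.004,-0.6,1],[0,0,0,0.074,0.004,-0.55,1],[0,0,0,0,0,0,1]]])

```text
t: 41.5
ee_pos: [0.652, 0.038, 0.123]
eef_rot: [-3.139, 0.113, -3.119]
ft_force: [-0.5, 0.4, -3.6]
gripper_width: 0.0597
grip_force: 25.0
```

Call:
drive_tool(motion=[[[0,0,0,0,0,0,1],[0,0,0,0,0,0,1],[0,0,0,0,0,0,1]]])

```text
t: 41.8
ee_pos: [0.6551, 0.0387, 0.131]
eef_rot: [-3.138, 0.127, -3.117]
ft_force: [-0.3, 0.5, -2.5]
gripper_width: 0.0598
grip_force: 25.0
```

Call:
drive_tool(motion=[[[0,0,0,0.02,-0.01,-0.2,1],[0,0,0,0.02,-0.01,-0.2,1],[0,0,0,0.02,0,-0.2,1],[0,0,0,0,0,0,1],[0,0,0,0,0,0,1]]])

```text
t: 42.3
ee_pos: [0.656, 0.0379, 0.0967]
eef_rot: [-3.139, 0.12, -3.117]
ft_force: [0.2, -0.1, -4.1]
gripper_width: 0.0598
grip_force: 25.0
```

Call:
drive_tool(motion=[[[0,0,0,0,0,0,1],[0,0,0,0,0,0,1]]])

```text
t: 42.5
ee_pos: [0.6569, 0.0379, 0.0985]
eef_rot: [-3.139, 0.123, -3.117]
ft_force: [0.7, -0.1, -2.9]
gripper_width: 0.0598
grip_force: 25.0
```

The tin's bottom is already between the cheeks with no side force. Lower it to contact.

Call:
drive_tool(motion=[[[0,0,0,0.005,0.008,-0.06,1],[0,0,0,0,0,0,1]]])

```text
t: 42.7
ee_pos: [0.6567, 0.0383, 0.0946]
eef_rot: [-3.139, 0.122, -3.117]
ft_force: [0.3, 0.5, -2.1]
gripper_width: 0.0596
grip_force: 25.0
```

Call:
drive_tool(motion=[[[0,0,0,0,0,-0.03,1],[0,0,0,0,0,0,1]]])

```text
t: 42.9
ee_pos: [0.6569, 0.0383, 0.0934]
eef_rot: [-3.139, 0.122, -3.117]
ft_force: [0.1, 0.4, -1.8]
gripper_width: 0.0597
grip_force: 25.0
```

Call:
drive_tool(motion=[[[0,0,0,0,0,-0.02,1],[0,0,0,0,0,0,1]]])

```text
t: 43.1
ee_pos: [0.6573, 0.0383, 0.0933]
eef_rot: [-3.139, 0.124, -3.117]
ft_force: [-0.5, -0.3, 1.0]
gripper_width: 0.0595
grip_force: 25.0
```

Contact at the expected height, so release and let it roll.

Call:
drive_tool(motion=[[[0,0,0,0,0,0.01,-1],[0,0,0,0,0,0,-1],[0,0,0,0,0,0,-1],[0,0,0,0,0,0,-1],[0,0,0,0,0,0,-1]]])

```text
t: 43.6
ee_pos: [0.6568, 0.0382, 0.0928]
eef_rot: [-3.139, 0.122, -3.117]
ft_force: [0.8, 0.3, -0.3]
gripper_width: 0.0929
grip_force: 0.0
```

Call:
drive_tool(motion=[[[0,0,0,0,0,0,-1],[0,0,0,0,0,0,-1],[0,0,0,0,0,0,-1],[0,0,0,0,0,0,-1],[0,0,0,0,0,0,-1]]])

```text
t: 44.1
ee_pos: [0.6568, 0.0382, 0.0928]
eef_rot: [-3.139, 0.122, -3.117]
ft_force: [1.1, -0.7, -0.2]
gripper_width: 0.0939
grip_force: 0.0
```

Call:
drive_tool(motion=[[[0,0,0,0,0,0,-1],[0,0,0,0,0,0,-1],[0,0,0,0,0,0,-1],[0,0,0,0,0,0,-1],[0,0,0,0,0,0,-1]]])

```text
t: 44.6
ee_pos: [0.6568, 0.0382, 0.0929]
eef_rot: [-3.139, 0.122, -3.117]
ft_force: [-0.2, -0.7, 0.7]
gripper_width: 0.0941
grip_force: 0.0
```

Call:
drive_tool(motion=[[[0,0,0,-0.02,0,0.2,-1],[0,0,0,-0.09,0,0.75,-1],[0,0,0,-0.09,0,0.75,-1],[0,0,0,-0.09,0,0.75,-1],[0,0,0,-0.09,0,0.75,-1]]])

```text
t: 45.1
ee_pos: [0.6375, 0.0382, 0.2555]
eef_rot: [-3.139, 0.123, -3.117]
ft_force: [0.7, 0.2, -0.0]
gripper_width: 0.0943
grip_force: 0.0
```

Call:
drive_tool(motion=[[[0,0.0389,0,0,0.8,0,-1],[0,0,0,0,0.8,0,-1],[0,0,0,0,0.8,0,-1],[0,0,0,0,0.8,0,-1],[0,0,0,0,0.8,0,-1]]])

```text
t: 45.6
ee_pos: [0.6378, 0.2398, 0.2538]
eef_rot: [3.141, 0.001, -3.118]
ft_force: [-0.1, -0.2, -0.2]
gripper_width: 0.0939
grip_force: 0.0
```

Call:
drive_tool(motion=[[[0,0,0,0,0.8,0,-1],[0,0,0,0,0,0,-1],[0,0,0,0,0,0,-1],[0,0,0,0,0,0,-1],[0,0,0,0,0,0,-1]]])

```text
t: 46.1
ee_pos: [0.6382, 0.2767, 0.2534]
eef_rot: [-3.141, 0.001, -3.119]
ft_force: [-0.7, -1.1, -0.1]
gripper_width: 0.0944
grip_force: 0.0
```

Call:
drive_tool(motion=[[[0,0,0,0,0,0,-1],[0,0,0,0,0,0,-1],[0,0,0,0,0,0,-1],[0,0,0,0,0,0,-1],[0,0,0,0,0,0,-1]]])

```text
t: 46.6
ee_pos: [0.6378, 0.2781, 0.2528]
eef_rot: [3.142, -0.0, -3.118]
ft_force: [-0.2, -0.1, -0.3]
gripper_width: 0.0938
grip_force: 0.0
```

Call:
drive_tool(motion=[[[0,0,0,0,0,0,-1],[0,0,0,0,0,0,-1],[0,0,0,0,0,0,-1],[0,0,0,0,0,0,-1],[0,0,0,0,0,0,-1]]])

```text
t: 47.1
ee_pos: [0.6378, 0.2783, 0.2528]
eef_rot: [3.141, -0.0, -3.117]
ft_force: [-0.9, -0.4, -0.1]
gripper_width: 0.0941
grip_force: 0.0
```

Run:
```python
from h import *
for n in("top","scene"):
    d=bot.get_image(n); W=cloud(d)
    q=W[(W[...,2]>.108)&(W[...,2]<.125)&(W[...,0]>.42)&(W[...,0]<.503)&(np.abs(W[...,1]-.034)<.034)]
    print(n," carton",len(q),cv2.minAreaRect(q[:,:2].astype(np.float32)))
    q=W[(W[...,2]>.090)&(W[...,2]<.11)&(np.abs(W[...,0]-.535)<.03)&(np.abs(W[...,1]-.035)<.03)]
    print(n," tin",len(q),np.median(q,0).round(4) if len(q) else 0)
    q=W[(W[...,2]>.087)&(W[...,2]<.1)&(np.abs(W[...,0]-.589)<.04)&(np.abs(W[...,1]-.267)<.04)]
    print(n,"canister",len(q),cv2.minEnclosingCircle(q[:,:2].astype(np.float32)) if len(q) else 0)
cv2.imwrite("pics/scene8.png",d["img"][:,:,::-1])
s=bot.state();print(s["ee_pos"],s["t"])
```

```text
top  carton 575 ((0.4711058735847473, 0.03330185264348984), (0.056204214692115784, 0.05595441162586212), 1.3658089637756348)
top  tin 392 [0.533  0.0357 0.1009]
top canister 0 0
scene  carton 831 ((0.47265031933784485, 0.03467855602502823), (0.05755283311009407, 0.05675370991230011), 1.174533486366272)
scene  tin 778 [0.5372 0.03   0.1003]
scene canister 457 ((0.5913645625114441, 0.26597195863723755), 0.026412326842546463)
[0.63780489 0.27829269 0.25285113] 47.2
```

View pics/scene8.png

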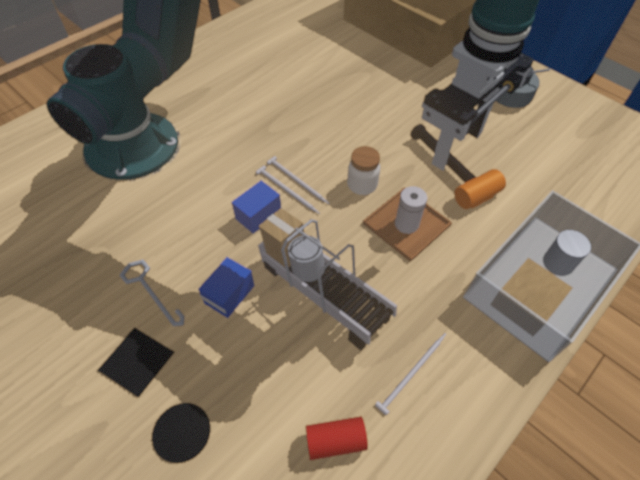

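The carton is at the stop (285,235) and the tin stands against it (302,255). The canister is in the tray (412,212), both mats are empty and everything else is untouched. Handing in.

```bash
python3 -c "
from station import bot
print(bot.hand_in())"
```

```text
the job is handed in; nothing more can be done
None
```

The job is done and handed in: the canister stands in the tray, the carton is back against the stop with the tin up against it, all three are upright, and the mallet and puller were not touched (47 s of the 138 s used).

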